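# Break down the stack of sample cases

### The job

Take apart the crosswise stack of four sample cases on the grey board: lay the yellow, blue and red cases, lid up, each squarely in the middle of the tray of its own colour, and with the green case complete the upper layer of the green pile, laying it in the empty half as the mirror image of the case already there. Do not tip any case over, and leave the two standing vials where they are.

Things in the scene. Friction and masses are not known exactly. Their poses are not given: they have to be found in the camera images.
- case_yellow: sample case with yellow lid and white base, the top of the stack at the start, lying lengthwise over the middle of the blue case, its underside 74 mm above the worktop; a closed box 124 (its x) x 44 (its y) x 32 mm high (z), 80 to 160 g, rigid; origin at the centre of its underside. Grasp it across its 44 mm width
- case_blue: sample case with blue lid and white base, the middle layer of the stack, lying crosswise over the two lowest, its underside 42 mm above the worktop; a closed box 124 (its x) x 44 (its y) x 32 mm high (z), 80 to 160 g, rigid; origin at the centre of its underside. Grasp it across its 44 mm width
- case_red: sample case with red lid and white base, one of two parallel cases at the bottom of the stack (either side; 32 mm free between them) on a fixed grey board 136x136x10 mm, underside at z = 10 mm; a closed box 124 (its x) x 44 (its y) x 32 mm high (z), 80 to 160 g, rigid; origin at the centre of its underside. Grasp it across its 44 mm width
- case_green: sample case with green lid and white base, the other case of the lowest layer of the stack, on the fixed grey board, its underside 10 mm above the worktop. (The loose green case; those of the pile are fixed); a closed box 124 (its x) x 44 (its y) x 32 mm high (z), 80 to 160 g, rigid; origin at the centre of its underside. Grasp it across its 44 mm width
- tray_yellow: flat yellow tray fixed to the worktop, 160 (its x) x 60 (its y) mm, floor 5 mm above the worktop; a 6 mm thick lip across each short end stands 12 mm above the worktop, 148 mm clear between the lips; the long sides are open. Origin at its centre, on the worktop
- tray_blue: flat blue tray fixed to the worktop, 160 (its x) x 60 (its y) mm, floor 5 mm above the worktop; a 6 mm thick lip across each short end stands 12 mm above the worktop, 148 mm clear between the lips; the long sides are open. Origin at its centre, on the worktop
- tray_red: flat red tray fixed to the worktop, 160 (its x) x 60 (its y) mm, floor 5 mm above the worktop; a 6 mm thick lip across each short end stands 12 mm above the worktop, 148 mm clear between the lips; the long sides are open. Origin at its centre, on the worktop
- pile: fixed pile of three such green cases on a pale wooden board 136x136x10 mm; origin at the centre of its underside, on the worktop. Lower layer: two cases along the pile's x at y = -38 and +38 mm, tops at z = 42 mm. Upper layer: one case along the pile's y, centred at x = -38, y = 0, underside z = 42; the half at x = +38, y = 0 is empty (leaves 32 mm between the two)
- vial_amber: small standing vial with tan contents and black cap, 24 mm diameter, 51 mm high, loose, 30 g, among the trays; origin at the centre of its underside. Not to be moved
- vial_clear: small standing clear vial with blue cap, 24 mm diameter, 51 mm high, loose, 30 g, among the trays; origin at the centre of its underside. Not to be moved

How it is judged:
At the end, for the whole second after the job is handed in: Yellow, blue and red case lie flat in the tray of their colour, green case flat in the free half of the pile's upper layer (its centre at pile x +38, y 0): each within 10 mm in the target's x, 12 mm in y, 4 mm in height, parallel within 0.15 rad, tilt under 0.06 rad, released, at rest (x of case_yellow in the frame of tray_yellow between -0.01 and 0.01 m and y of case_yellow in the frame of tray_yellow between -0.012 and 0.012 m and z of case_yellow in the frame of tray_yellow between 0.001 and 0.009 m and angle between the x axis of case_yellow and the x axis of tray_yellow, either way round below 0.15 rad and angle between each of case_yellow, case_blue, case_red, case_green's own z axis and vertical below 0.06 rad and linear speed of each of case_yellow, case_blue, case_red, case_green below 0.02 m/s and angular speed of each of case_yellow, case_blue, case_red, case_green below 0.2 rad/s and contact force between each of case_yellow, case_blue, case_red, case_green and the fingers below 0.1 N and x of case_blue in the frame of tray_blue between -0.01 and 0.01 m and y of case_blue in the frame of tray_blue between -0.012 and 0.012 m and z of case_blue in the frame of tray_blue between 0.001 and 0.009 m and angle between the x axis of case_blue and the x axis of tray_blue, either way round below 0.15 rad and x of case_red in the frame of tray_red between -0.01 and 0.01 m and y of case_red in the frame of tray_red between -0.012 and 0.012 m and z of case_red in the frame of tray_red between 0.001 and 0.009 m and angle between the x axis of case_red and the x axis of tray_red, either way round below 0.15 rad and x of case_green in the frame of pile between 0.028 and 0.048 m and y of case_green in the frame of pile between -0.012 and 0.012 m and z of case_green in the frame of pile between 0.038 and 0.046 m and angle between the x axis of case_green and the y axis of pile, either way round below 0.15 rad); the robot touches nothing.
It fails at once if a case is tipped by more than 35 degrees (angle between any of case_yellow, case_blue, case_red, case_green's own z axis and vertical above 0.6 rad).
It fails at once if a vial is moved more than 20 mm or knocked over (distance of any of vial_amber, vial_clear from where it was at the start of the episode above 0.02 m or angle between any of vial_amber, vial_clear's own z axis and vertical above 0.5 rad).
It also fails if it takes over 125 s, if anything falls off the work surface, if the arm or the gripper's body presses on something with over 40 N, if the wrist force passes 120 N, or if a joint passes its speed limit or range.

### The arm

A 6-joint arm with a two-finger parallel gripper is mounted at the origin on a cart in front of the work surface, level with it; the furniture and walls round the work are solid. World frame = base frame: x ahead of the robot, y to its left, z up, the work surface at z = 0. Lengths are in m, angles in rad, forces in N, time in s.
With the tool pointing down it reaches from about 0.35 to 0.975 m from the base axis. Payload 4.9 kg.
Tool frame: the origin (TCP) lies on the centre line of the jaws, within the pads' length; the fingertips stand 8 mm ahead of it and the grasp point (between the pads) lies 11 mm behind it; z points along the fingers, y is the direction in which the jaws open and shut (so a half turn about z gives the same grasp; the last joint's range is limited). The gripper opens to 85 mm and grips with 20 to 120 N. Pads are 22 mm wide; open, the fingers measure 114 mm over their backs; the gripper's body (76 mm by 85 mm) begins 54 mm behind the grasp point. The pads swing forward as they close: fully open they stand 13 mm farther back than shut.
Start: joints at [-1.376, 0.053, 1.613, -0, 1.476, -0.119], TCP at [0.193, -0.594, 0.2] pointing down, gripper open.
Joint ranges: [-3.01, 3.01], [-1.01, 2.22], [0.06, 2.58], [-1.02, 4.17], [0.09, 2.62], [-3.14, 3.14]. Speed limits (rad/s): [2.57, 2.57, 3.14, 3.14, 3.14, 3.14].

### API

Orientations are given as a unit quaternion [w, x, y, z].
In Python, from plant import manip gives the robot as it stands.
- The arm moves only by the tool step_arm, never from a script. Its argument "deltas" is a list of rows, each a list of 7 numbers: the shift along the tool's x, y, z in m, then the turn, a rotation vector about the tool's x, y, z in rad, then the gripper command: -1 is fully open, 1 is shut, values between are in proportion. In form: [[dx, dy, dz, ax, ay, az, hand], ...]. A call has 1 to 20 rows; each row is the pose to reach, as a shift and turn from the pose commanded when the call began, along the tool's axes at that moment; what a row does not reach only later rows make up. A row lasts 1/10 s, in which the tool goes at most 50 mm and 8.59 degrees, less where a joint would pass 70% of its speed; a pose out of reach is approached as far as the arm can. A call with a gripper value outside its range is refused whole. The fingers move at their own pace and stop on an object; the grip force is fixed at half the most. Time passes only in rows, so rows that repeat a pose let the fingers close. It gives the time, the measured TCP pose, the force and the opening at its end, in the units of the state.
- manip.state(): the state, without advancing time (a new reading comes with each control period).
- manip.grab_frame(name): name is "scene" or "top" or "wrist"; returns the picture (384x512x3 uint8, red, green, blue); there is no depth.
- manip.get_calibration(name): a dict with "fov_y" (degrees; the focal length in pixels is half the picture's height over the tangent of half this angle, whatever the lens; pixels are square), "cx", "cy" (the principal point, pixels), "R" (3x3) and "t" (3): a world point X has camera coordinates R X + t. Camera axes: x right, y down, z forward; pixel columns grow to the right and rows downward; lengths in m; the calibration is good to about 2 mm. The wrist camera is an equidistant fisheye: a pixel r from the principal point sees the ray r / f radians off the axis. A picture is of the moment at which its call begins: read the wrist's pose just before it. get_calibration takes no time and is no camera call; for the wrist camera it gives the pose at the moment of the call.
- manip.job_done(): hands the job in, once; it reports no verdict.
The state is a dict: "time": time; "joint_pos": joint angles; "joint_vel": joint speeds; "joint_efforts": joint torques, N m; "tool_pos": TCP position; "tool_rot": TCP orientation; "contact_force": force on the tool from outside, world axes, zero at the start; "ft_torque": the same for the moment, N m; "gripper_width": opening from 0.0 (shut) to 1.0 (fully open).
Only numpy, scipy, OpenCV 4.12 (cv2) and the standard library are available. Lean on these libraries where they do the work, as an engineer would, in place of code of your own. Each camera call takes 0.05 s, during which the arm holds its last target.

## Working session

There is one attempt and no reset: what is moved stays moved. The work goes in short steps, Python scripts to look and compute and a tool call to move; the robot and the scene stay as the last step left them, time stands still between calls to the robot, and variables do not carry over. Pictures are saved under pics/ and viewed, and the job is handed in when it is done.

Besides the shell and the picture viewer there is one more tool, called as name(argument=value, ...) on one line, values as JSON. step_arm: Moves the arm, as the interface text tells. Its arguments: {"type":"object","properties":{"deltas":{"type":"array"}},"required":["deltas"]}

```bash
mkdir -p pics; ls; python3 - <<'E'
from plant import manip
import cv2
print(manip.state())
for n in ("scene","top","wrist"):
    im=manip.grab_frame(n); c=manip.get_calibration(n); print(n,c)
    cv2.imwrite(f"pics/{n}0.png",im[:,:,::-1])
E
```

```text
pics
{'time': 0.0, 'joint_pos': array([-1.37600701e+00,  5.33429138e-02,  1.61428663e+00,  1.47511017e-05,
        1.47599133e+00, -1.18997378e-01]), 'joint_vel': array([ 0.00021348, -0.00186918,  0.00076132,  0.00025844, -0.00077705,
       -0.00055212]), 'joint_efforts': array([-9.87126941e-05, -3.93672502e+01, -3.70179319e+01, -8.88870409e-05,
        7.08683452e-03,  1.17348478e-06]), 'tool_pos': array([ 0.19278806, -0.59380904,  0.19907613]), 'tool_rot': array([-1.01365662e-03,  9.87717067e-01,  1.56249693e-01, -3.10849060e-05]), 'contact_force': array([0.54864429, 0.20328003, 0.30957824]), 'ft_torque': array([-0.07671738,  0.03482204, -0.03827269]), 'gripper_width': 0.9982502088547595}
scene {'fov_y': 50.00190566965794, 'cx': 258.0274445681399, 'cy': 193.634952906026, 'R': array([[-0.60009885, -0.79985411,  0.01071325],
       [-0.39908338,  0.28775575, -0.87059123],
       [ 0.69326317, -0.52671627, -0.49189038]]), 't': array([0.335226  , 0.28024672, 0.62829617])}
top {'fov_y': 52.595116239053496, 'cx': 250.86867977137132, 'cy': 189.65467193790917, 'R': array([[-0.00231122, -0.9999944 ,  0.00242176],
       [-0.99267478,  0.00200175, -0.12080058],
       [ 0.12079506, -0.00268322, -0.99267384]]), 't': array([-0.01266338,  0.53672166,  1.12200618])}
wrist {'fov_y': 65.70646984690485, 'cx': 255.23359773715495, 'cy': 193.44113154666292, 'R': array([[ 0.30857222, -0.95119934, -0.00173444],
       [-0.91795502, -0.29826453,  0.26152792],
       [-0.2492825 , -0.07910811, -0.96519435]]), 't': array([-0.6236652 , -0.03436401,  0.37835903])}
```

View pics/top0.png

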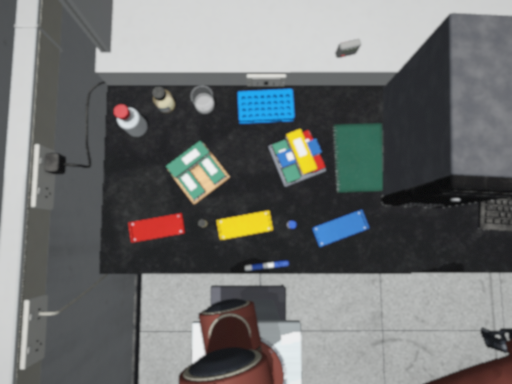

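View pics/scene0.png

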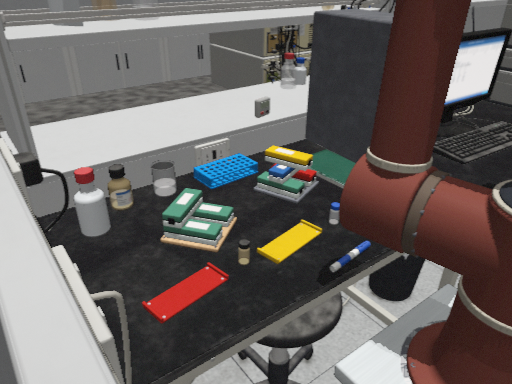

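The top view shows red, yellow and blue trays at about (157,228), (245,225) and (341,228). The stack is at (298,157) and the pile at (198,172). The amber vial is at (203,224) and the clear vial at (291,225).

```bash
cat > h.py <<'E'
import numpy as np, cv2
from scipy.spatial.transform import Rotation as Rn
def ray(c,p,fish=False):
    f=192/np.tan(np.radians(c['fov_y']/2)); v=np.array([(p[0]-c['cx'])/f,(p[1]-c['cy'])/f])
    if fish:
        th=np.linalg.norm(v); d=np.array([*(v/max(th,1e-9)*np.sin(th)),np.cos(th)])
    else: d=np.array([*v,1])
    R=np.array(c['R']); return -R.T@c['t'], R.T@d
def onplane(c,p,z,fish=False):
    o,d=ray(c,p,fish); return (o+d*(z-o[2])/d[2])
def proj(c,X,fish=False):
    f=192/np.tan(np.radians(c['fov_y']/2)); q=np.array(c['R'])@X+c['t']
    if fish:
        r=np.hypot(q[0],q[1]); th=np.arctan2(r,q[2]); return c['cx']+f*th*q[0]/r, c['cy']+f*th*q[1]/r
    return c['cx']+f*q[0]/q[2], c['cy']+f*q[1]/q[2]
RNG={'red':[((0,130,70),(8,255,255)),((172,130,70),(180,255,255))],'yellow':[((20,130,90),(34,255,255))],
 'blue':[((98,110,60),(122,255,255))],'green':[((65,80,40),(92,255,255))],'white':[((0,0,150),(180,60,255))]}
def mask(im,col):
    h=cv2.cvtColor(im,cv2.COLOR_RGB2HSV); m=np.zeros(h.shape[:2],np.uint8)
    for a,b in RNG[col]: m|=cv2.inRange(h,a,b)
    return m
def blobs(im,col,amin=40):
    cs,_=cv2.findContours(mask(im,col),cv2.RETR_EXTERNAL,cv2.CHAIN_APPROX_NONE)
    return sorted([c for c in cs if cv2.contourArea(c)>amin],key=lambda c:-cv2.contourArea(c))
def rect(c,cnt,z,fish=False):
    P=np.array([onplane(c,p[0],z,fish)[:2] for p in cnt]).astype(np.float32)*1000
    (cx,cy),(w,h),a=cv2.minAreaRect(P)
    if w<h: w,h,a=h,w,a+90
    a=(a+90)%180-90
    return np.round([cx,cy,w,h,a],1)
E
python3 - <<'E'
from h import *
from plant import manip
im=manip.grab_frame('top'); c=manip.get_calibration('top')
for col in ('red','yellow','blue','green'):
    for b in blobs(im,col,30):
        M=b[:,0].mean(0)
        print(col,M.round(0),{z:rect(c,b,z).tolist() for z in (0.005,0.042,.074,.106)})
cv2.imwrite('pics/topz.png',cv2.resize(im[100:260,110:400,::-1],None,fx=2.7,fy=2.7,interpolation=cv2.INTER_CUBIC))
for p in ((203,224),(291,225)): print(onplane(c,p,.051))
E
```

```text
red [156. 227.] {0.005: [426.0, 271.2, 168.3, 67.1, -79.6], 0.042: [425.1, 262.3, 163.0, 65.0, -79.6], 0.074: [424.3, 254.6, 158.4, 63.2, -79.6], 0.106: [423.5, 246.9, 153.8, 61.4, -79.6]}
red [487. 377.] {0.005: [6.5, -681.9, 165.5, 54.9, 89.8], 0.042: [18.8, -660.7, 160.3, 53.2, 89.8], 0.074: [29.5, -642.4, 155.8, 51.7, 89.8], 0.106: [40.1, -624.1, 151.3, 50.2, 89.8]}
red [258. 374.] {0.005: [5.1, -27.3, 74.0, 61.9, -79.6], 0.042: [17.5, -26.8, 71.7, 60.0, -79.6], 0.074: [28.2, -26.3, 69.7, 58.3, -79.6], 0.106: [38.9, -25.9, 67.7, 56.6, -79.6]}
red [121. 111.] {0.005: [787.9, 391.8, 47.5, 45.1, 89.9], 0.042: [775.6, 379.1, 46.0, 43.7, 89.9], 0.074: [764.9, 368.2, 44.7, 42.4, 89.9], 0.106: [754.3, 357.2, 43.4, 41.2, 89.9]}
red [319. 163.] {0.005: [624.8, -225.2, 46.2, 29.9, 8.1], 0.042: [617.6, -218.4, 44.7, 28.9, 8.1], 0.074: [611.4, -212.6, 43.5, 28.1, 8.1], 0.106: [605.2, -206.7, 42.2, 27.3, 8.1]}
red [308. 134.] {0.005: [712.5, -189.7, 34.1, 18.9, 29.4], 0.042: [702.5, -184.0, 33.0, 18.3, 29.4], 0.074: [694.0, -179.1, 32.1, 17.8, 29.4], 0.106: [685.4, -174.3, 31.2, 17.2, 29.4]}

[... 2192 characters left out ...]
.9, -129.7, 44.1, 41.1, 22.3], 0.106: [574.6, -126.3, 42.9, 39.9, 22.3]}
green [280. 146.] {0.005: [676.5, -103.7, 44.2, 32.8, -67.2], 0.042: [667.7, -100.8, 42.8, 31.7, -67.2], 0.074: [660.1, -98.3, 41.6, 30.8, -67.2], 0.106: [652.5, -95.7, 40.4, 30.0, -67.2]}
green [195. 185.] {0.005: [556.3, 168.1, 78.7, 36.3, 37.1], 0.042: [551.3, 162.5, 76.2, 35.2, 37.1], 0.074: [547.0, 157.6, 74.0, 34.2, 37.1], 0.106: [542.7, 152.7, 71.9, 33.2, 37.1]}
green [216. 176.] {0.005: [582.1, 89.8, 36.4, 24.0, -55.9], 0.042: [576.2, 86.7, 35.2, 23.3, -55.9], 0.074: [571.2, 83.9, 34.2, 22.6, -55.9], 0.106: [566.2, 81.2, 33.2, 22.0, -55.9]}
[0.43467358 0.12488494 0.051     ]
[ 0.43122281 -0.12961823  0.051     ]
```

View pics/topz.png

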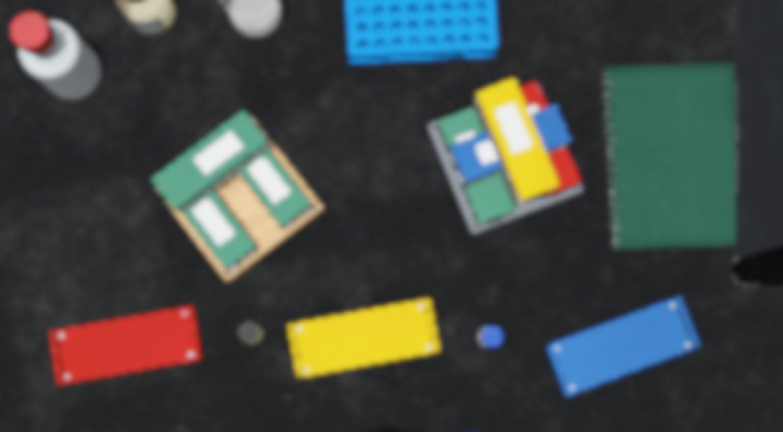

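View pics/wrist0.png

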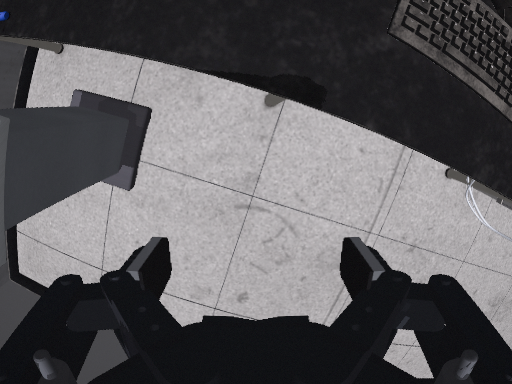

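```bash
cat >> h.py <<'E'
def delta(s,pos,yaw):
    """tool-frame delta to reach world pos (mm) with tool x at yaw deg, tool down"""
    w,x,y,z=s['tool_rot']; R=Rn.from_quat([x,y,z,w])
    a=np.radians(yaw); T=Rn.from_matrix(np.array([[np.cos(a),np.sin(a),0],[np.sin(a),-np.cos(a),0],[0,0,-1]]))
    d=R.inv().apply(np.array(pos)/1000-s['tool_pos']); r=(R.inv()*T).as_rotvec()
    return np.round(d,4),np.round(r,4)
E
python3 - <<'E'
from h import *
from plant import manip
s=manip.state();c=manip.get_calibration('wrist')
o=-c['R'].T@c['t']; w,x,y,z=s['tool_rot'];R=Rn.from_quat([x,y,z,w])
print('cam in tool',R.inv().apply(o-s['tool_pos']), 'axis',R.inv().apply(c['R'][2]))
ct=manip.get_calibration('top'); print('box',onplane(ct,(385,205),0),onplane(ct,(385,90),0))
print(delta(s,(380,-250,280),23)); print(delta(s,(600,-150,320),23))
E
```

```text
cam in tool [ 0.06569343 -0.00041572 -0.17375866] axis [-2.61715996e-01 -1.22043140e-04  9.65144923e-01]
box [ 0.49277539 -0.42209902  0.        ] [ 0.85675677 -0.43813411  0.        ]
(array([ 0.2842, -0.2696, -0.0801]), array([-0.0013, -0.0002, -0.0877]))
(array([ 0.5244, -0.2969, -0.12  ]), array([-0.0013, -0.0002, -0.0877]))
```

step_arm(deltas=[[0.284,-0.27,-0.08,0,0,-0.088,-1],[0.284,-0.27,-0.08,0,0,-0.088,-1],[0.284,-0.27,-0.08,0,0,-0.088,-1],[0.284,-0.27,-0.08,0,0,-0.088,-1],[0.284,-0.27,-0.08,0,0,-0.088,-1],[0.284,-0.27,-0.08,0,0,-0.088,-1],[0.284,-0.27,-0.08,0,0,-0.088,-1],[0.284,-0.27,-0.08,0,0,-0.088,-1],[0.524,-0.297,-0.12,0,0,-0.088,-1],[0.524,-0.297,-0.12,0,0,-0.088,-1],[0.524,-0.297,-0.12,0,0,-0.088,-1],[0.524,-0.297,-0.12,0,0,-0.088,-1],[0.524,-0.297,-0.12,0,0,-0.088,-1],[0.524,-0.297,-0.12,0,0,-0.088,-1],[0.524,-0.297,-0.12,0,0,-0.088,-1],[0.524,-0.297,-0.12,0,0,-0.088,-1]])

```text
time: 1.8
tool_pos: [0.5989, -0.1506, 0.32]
tool_rot: [-0.0, 0.98, 0.199, -0.0]
contact_force: [0.8, 0.7, -0.2]
gripper_width: 1.002
```

```bash
cat > look.py <<'E'
import sys
from h import *
from plant import manip
s=manip.state();c=manip.get_calibration('wrist');im=manip.grab_frame('wrist')
n=sys.argv[1];cv2.imwrite(f'pics/{n}.png',im[:,:,::-1]);np.save(f'pics/{n}.npy',im)
import pickle;pickle.dump((s,c),open(f'pics/{n}.pkl','wb'))
print(s['time'],s['tool_pos'],s['tool_rot'],s['joint_pos'].round(2),s['gripper_width'])
E
python3 look.py w1
```

```text
1.8 [ 0.59887839 -0.15060643  0.31998027] [-5.27590011e-05  9.79954272e-01  1.99222152e-01 -3.96286015e-04] [-0.37 -0.01  1.48 -0.    1.67  0.8 ] 1.0019387975421497
```

View pics/w1.png

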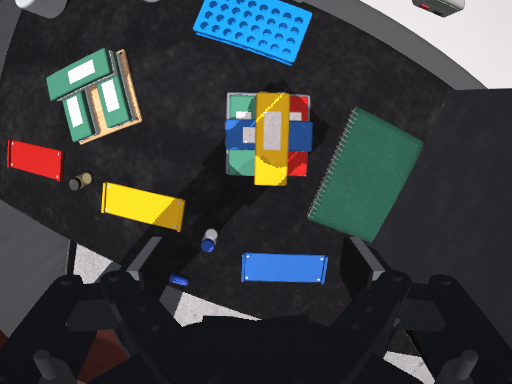

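The fisheye view shows the stack at (268,138), with the red case on the right and green on the left. The pile is at (98,95) and the trays at (35,160), (143,206) and (285,268).

```bash
cat > meas.py <<'E'
import sys,pickle
from h import *
n=sys.argv[1]; im=np.load(f'pics/{n}.npy'); s,c=pickle.load(open(f'pics/{n}.pkl','rb'))
zs=[float(a) for a in sys.argv[2].split(',')]
for col in sys.argv[3].split(','):
    for b in blobs(im,col,int(sys.argv[4]) if len(sys.argv)>4 else 150):
        print(col,b[:,0].mean(0).round(0),cv2.contourArea(b),*[(z,rect(c,b,z,True).tolist()) for z in zs])
E
python3 meas.py w1 .005,.042,.074,.106 red,yellow,blue,green
python3 - <<'E'
from h import *
im=np.load('pics/w1.npy')
a=cv2.resize(im[80:200,200:340,::-1],None,fx=4,fy=4,interpolation=cv2.INTER_CUBIC)
b=cv2.resize(im[30:180,30:160,::-1],None,fx=3.2,fy=3.2,interpolation=cv2.INTER_CUBIC)
cv2.imwrite('pics/w1a.png',a);cv2.imwrite('pics/w1b.png',b)
E
```

```text
red [ 35. 159.] 1552.5 (0.005, [426.0, 272.3, 168.9, 63.4, -79.9]) (0.042, [443.7, 242.3, 156.1, 58.6, -79.9]) (0.074, [459.0, 216.3, 145.1, 54.5, -79.9]) (0.106, [474.2, 190.3, 134.0, 50.3, -79.9])
red [297. 163.] 417.0 (0.005, [612.0, -220.4, 42.1, 32.4, 21.8]) (0.042, [615.6, -213.2, 38.9, 29.9, 21.8]) (0.074, [618.7, -206.9, 36.2, 27.8, 21.8]) (0.106, [621.8, -200.6, 33.4, 25.7, 21.8])
red [300. 107.] 292.5 (0.005, [697.6, -184.8, 39.6, 28.2, 23.7]) (0.042, [694.7, -180.3, 36.6, 26.1, 23.7]) (0.074, [692.2, -176.3, 34.0, 24.2, 23.7]) (0.106, [689.7, -172.4, 31.5, 22.4, 23.7])
yellow [271. 139.] 2916.5 (0.005, [632.1, -164.6, 155.4, 54.5, 21.8]) (0.042, [634.1, -161.5, 143.6, 50.4, 21.8]) (0.074, [635.9, -158.9, 133.4, 46.8, 21.8]) (0.106, [637.7, -156.3, 123.2, 43.2, 21.8])
yellow [142. 206.] 2480.0 (0.005, [433.5, 7.5, 163.2, 63.3, -79.5]) (0.042, [450.6, -2.5, 150.9, 58.5, -79.5]) (0.074, [465.4, -11.2, 140.2, 54.4, -79.5]) (0.106, [480.2, -19.8, 129.5, 50.2, -79.5])
blue [254.  26.] 5274.5 (0.005, [804.5, -56.2, 179.8, 105.0, -87.1]) (0.042, [793.5, -61.3, 166.2, 97.0, -87.1])
[... 1169 characters left out ...]
2.0, 119.1, 46.6, 37.4]) (0.074, [618.3, 95.3, 110.7, 43.3, 37.4]) (0.106, [621.5, 78.5, 102.2, 40.0, 37.4])
green [ 78. 116.] 998.0 (0.005, [544.6, 183.0, 85.8, 54.9, 37.6]) (0.042, [553.3, 159.7, 79.3, 50.7, 37.6]) (0.074, [560.8, 139.6, 73.7, 47.1, 37.6]) (0.106, [568.3, 119.5, 68.1, 43.5, 37.6])
green [241. 162.] 604.5 (0.005, [576.5, -133.4, 43.6, 42.3, -67.3]) (0.042, [582.8, -132.8, 40.3, 39.1, -67.3]) (0.074, [588.2, -132.2, 37.4, 36.3, -67.3]) (0.106, [593.7, -131.6, 34.6, 33.6, -67.3])
green [242. 107.] 399.0 (0.005, [662.6, -100.3, 40.6, 36.3, -67.6]) (0.042, [662.4, -102.1, 37.5, 33.6, -67.6]) (0.074, [662.1, -103.7, 34.8, 31.2, -67.6]) (0.106, [661.9, -105.3, 32.2, 28.8, -67.6])
```

View pics/w1a.png

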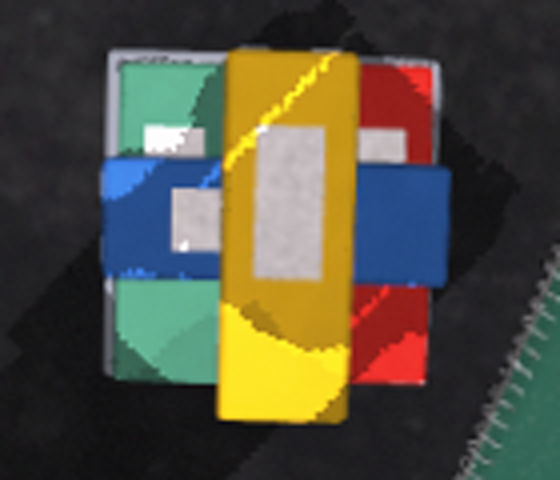

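View pics/w1b.png

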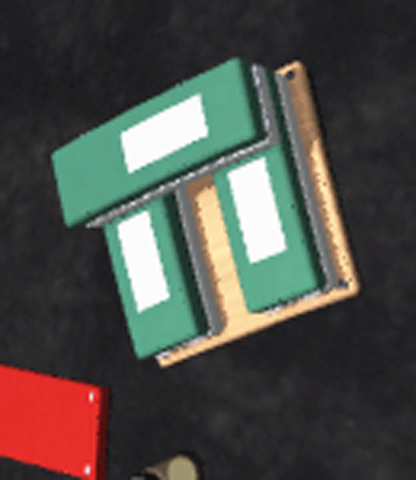

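```bash
cat > d.py <<'E'
import sys
from h import *
from plant import manip
s=manip.state()
print(s['tool_pos'].round(4),s['gripper_width'],s['contact_force'].round(1))
for a in sys.argv[1:]:
    x,y,z,w=map(float,a.split(',')); d,r=delta(s,(x,y,z),w); print(a,d.tolist(),r.tolist())
E
python3 d.py 638,-156.5,130,22 638,-156.5,86,22
```

```text
[ 0.5987 -0.1508  0.3203] 1.005401770474553 [ 0.1  0.1 -0.8]
638,-156.5,130,22 [0.034, 0.0206, 0.1903] [0.0, 0.0004, 0.0166]
638,-156.5,86,22 [0.0341, 0.0206, 0.2343] [0.0, 0.0004, 0.0166]
```

step_arm(deltas=[[0.034,0.0206,0.05,0,0,0.0166,-1],[0.034,0.0206,0.1,0,0,0.0166,-1],[0.034,0.0206,0.15,0,0,0.0166,-1],[0.034,0.0206,0.19,0,0,0.0166,-1],[0.034,0.0206,0.19,0,0,0.0166,-1],[0.034,0.0206,0.21,0,0,0.0166,-1],[0.034,0.0206,0.2343,0,0,0.0166,-1],[0.034,0.0206,0.2343,0,0,0.0166,-1],[0.034,0.0206,0.2343,0,0,0.0166,-1]])

```text
time: 2.75
tool_pos: [0.6397, -0.1567, 0.0887]
tool_rot: [0.001, 0.982, 0.191, 0.001]
contact_force: [0.4, -0.4, 0.4]
gripper_width: 1.0
```

```bash
python3 look.py w2; python3 d.py
```

```text
2.75 [ 0.63967432 -0.15667807  0.08866374] [6.73597550e-04 9.81579094e-01 1.91051918e-01 1.09251800e-03] [-0.35  0.22  1.63 -0.    1.3   0.83] 1.0001601747872924
[ 0.6403 -0.1568  0.0893] 0.9988682479427852 [ 0.  -0.7 -0. ]
```

View pics/w2.png

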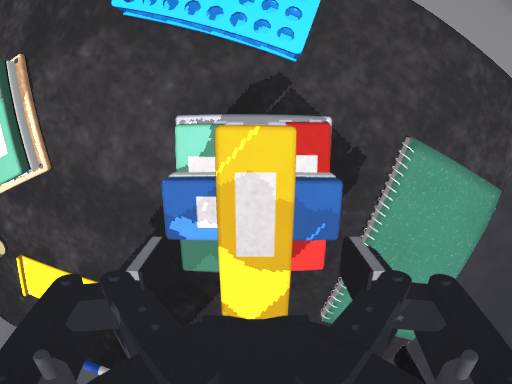

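step_arm(deltas=[[0,0,0,0,0,0,1],[0,0,0,0,0,0,1],[0,0,0,0,0,0,1],[0,0,0,0,0,0,1],[0,0,0,0,0,0,1],[0,0,0,0,0,0,1],[0,0,0,0,0,0,1],[0,0,0,0,0,0,1]])

```text
time: 3.6
tool_pos: [0.639, -0.1558, 0.0859]
tool_rot: [-0.0, 0.982, 0.191, -0.0]
contact_force: [-0.0, -0.7, 0.7]
gripper_width: 0.003
```

```bash
python3 d.py 638,-156.5,200,22 433.5,7,200,100.4 433.5,7,30,100.4
```

```text
[ 0.639  -0.1558  0.0859] 0.0031173602719323777 [-0.  -0.7  0.7]
638,-156.5,200,22 [-0.0012, 0.0002, -0.1141] [-0.0001, 0.0001, 0.0013]
433.5,7,200,100.4 [-0.1292, -0.2281, -0.1141] [-0.0002, -0.0, -1.3671]
433.5,7,30,100.4 [-0.1292, -0.2281, 0.0559] [-0.0002, -0.0, -1.3671]
```

```bash
python3 look.py w3; python3 - <<'E'
from plant import manip; import cv2
cv2.imwrite('pics/s3.png',manip.grab_frame('scene')[:,:,::-1])
E
```

```text
3.6 [ 0.63896773 -0.15584115  0.08590121] [-6.10754814e-05  9.81506686e-01  1.91427835e-01 -7.03946550e-05] [-0.35  0.22  1.63  0.    1.3   0.83] 0.0031173602719323777
```

View pics/w3.png

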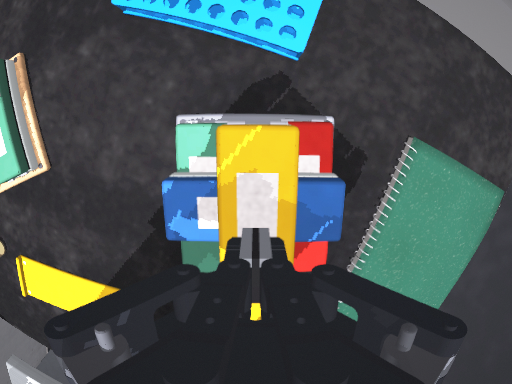

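View pics/s3.png

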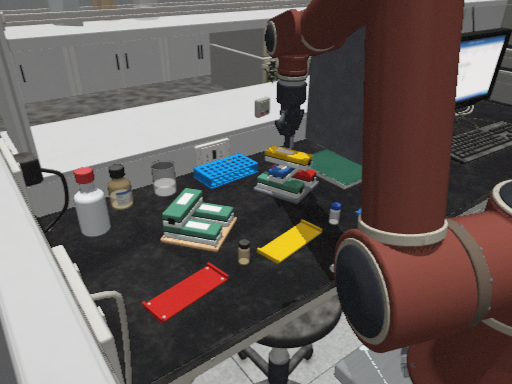

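```bash
python3 - <<'E'
from h import *
from plant import manip
s=manip.state();t=s['tool_pos'];print(t)
cw=manip.get_calibration('wrist');cs=manip.get_calibration('scene');ct=manip.get_calibration('top')
for dz in (-.008,0,.011,.03,.05):
    X=t+[0,0,dz]; print(dz,np.round([proj(cw,X,True),proj(cs,X)],1).tolist())
im=manip.grab_frame('scene')
cv2.imwrite('pics/s3z.png',cv2.resize(im[60:210,220:350,::-1],None,fx=4,fy=4,interpolation=cv2.INTER_CUBIC))
# yellow case corners in scene
a=np.radians(22);
for u,v in ((62,22),(62,-22),(-62,-22),(-62,22)):
    p=np.array([638+u*np.cos(a)-v*np.sin(a),-156.5+u*np.sin(a)+v*np.cos(a),106])/1000
    print(np.round(proj(cs,p),0),np.round(proj(cw,p,True),0))
E
```

```text
[ 0.6389722  -0.15587555  0.08593745]
-0.008 [[256.0, 217.9], [286.6, 161.3]]
0 [[256.0, 222.2], [286.7, 158.6]]
0.011 [[256.0, 228.8], [286.9, 154.9]]
0.03 [[256.1, 242.2], [287.2, 148.4]]
0.05 [[256.2, 259.9], [287.6, 141.4]]
[263. 150.] [214. 125.]
[271. 144.] [299. 125.]
[312. 154.] [290. 322.]
[305. 160.] [223. 322.]
```

View pics/s3z.png

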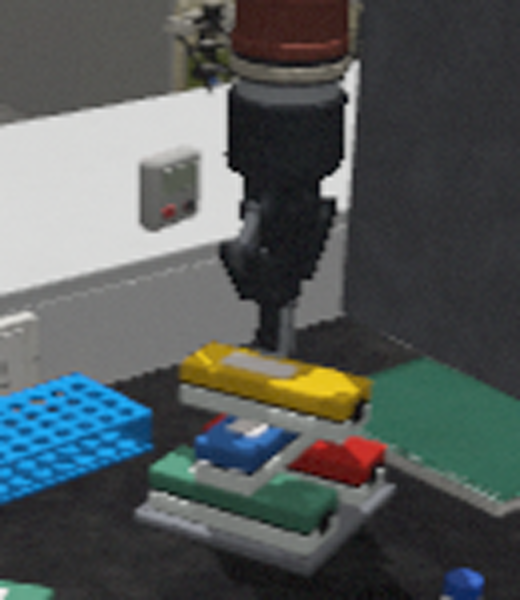

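```bash
python3 - <<'E'
from h import *
import pickle
for n in ('w2','w3'):
    s,c=pickle.load(open(f'pics/{n}.pkl','rb')); w,x,y,z=s['tool_rot'];R=Rn.from_quat([x,y,z,w])
    print(n)
    for px in (0,.011):
      for py in ((.0425,.057) if n=='w2' else (0,)):
        for pz in (.008,0,-.011,-.03,-.04): print(px,py,pz,np.round(proj(c,s['tool_pos']+R.apply([px,py,pz]),True),0))
im=np.load('pics/w3.npy')
cv2.imwrite('pics/w3z.png',cv2.resize(im[200:350,170:340,::-1],None,fx=4,fy=4,interpolation=cv2.INTER_CUBIC))
E
```

```text
w2
0 0.0425 0.008 [320. 217.]
0 0.0425 0 [323. 222.]
0 0.0425 -0.011 [327. 228.]
0 0.0425 -0.03 [335. 241.]
0 0.0425 -0.04 [339. 249.]
0 0.057 0.008 [341. 217.]
0 0.057 0 [345. 221.]
0 0.057 -0.011 [350. 228.]
0 0.057 -0.03 [359. 240.]
0 0.057 -0.04 [365. 248.]
0.011 0.0425 0.008 [321. 201.]
0.011 0.0425 0 [324. 205.]
0.011 0.0425 -0.011 [328. 211.]
0.011 0.0425 -0.03 [336. 222.]
0.011 0.0425 -0.04 [341. 229.]
0.011 0.057 0.008 [343. 201.]
0.011 0.057 0 [346. 205.]
0.011 0.057 -0.011 [351. 211.]
0.011 0.057 -0.03 [362. 222.]
0.011 0.057 -0.04 [368. 228.]
w3
0 0 0.008 [256. 218.]
0 0 0 [256. 222.]
0 0 -0.011 [256. 229.]
0 0 -0.03 [256. 242.]
0 0 -0.04 [256. 250.]
0.011 0 0.008 [256. 202.]
0.011 0 0 [256. 205.]
0.011 0 -0.011 [256. 211.]
0.011 0 -0.03 [256. 223.]
0.011 0 -0.04 [256. 230.]
```

View pics/w3z.png

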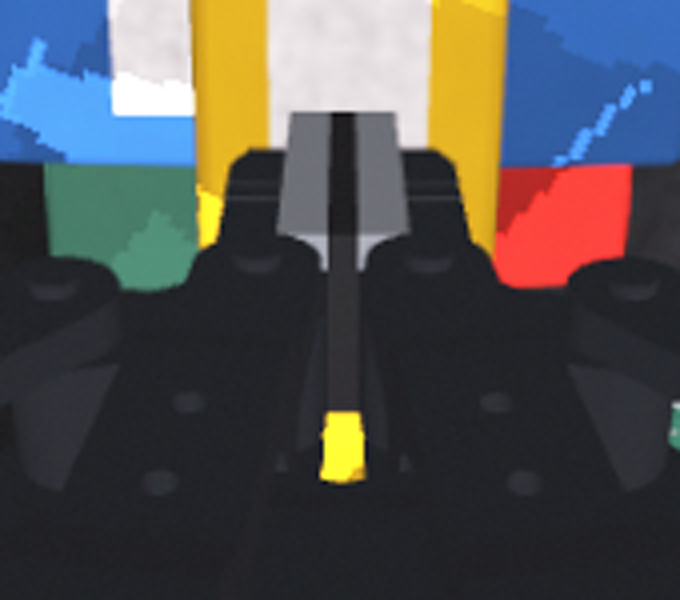

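The fingers closed on nothing. Both views put the real fingertips well above the stated TCP, hovering over the lid. I'll raise the arm and measure the true tip offset against a clear background.

step_arm(deltas=[[0,0,-0.04,0,0,0,1],[0,0,-0.08,0,0,0,-0.04],[0,0,-0.1,0,0,0,-0.04],[0,0,-0.1,0,0,0,-0.04],[0,0,-0.1,0,0,0,-0.04],[0,0,-0.1,0,0,0,-0.04],[0,0,-0.1,0,0,0,-0.04]])

```text
time: 4.45
tool_pos: [0.6379, -0.1555, 0.1835]
tool_rot: [-0.001, 0.982, 0.191, -0.002]
contact_force: [1.0, -0.8, -0.1]
gripper_width: 0.516
```

```bash
python3 look.py w4; python3 - <<'E'
from h import *
from plant import manip
s=manip.state();t=s['tool_pos'];print(t)
cs=manip.get_calibration('scene')
im=manip.grab_frame('scene')
w,x,y,z=s['tool_rot'];R=Rn.from_quat([x,y,z,w])
for py in (-.022,0,.022):
  for dz in (-.008,0,.011,.03,.05): print(py,dz,np.round(proj(cs,t+R.apply([0,py,-dz])),1))
cv2.imwrite('pics/s4z.png',cv2.resize(im[40:190,220:350,::-1],None,fx=4,fy=4,interpolation=cv2.INTER_CUBIC))
im=np.load('pics/w4.npy')
cv2.imwrite('pics/w4z.png',cv2.resize(im[150:384,100:420,::-1],None,fx=2.4,fy=2.4,interpolation=cv2.INTER_CUBIC))
E
```

```text
4.45 [ 0.63786766 -0.15546592  0.18346365] [-0.00101006  0.98150966  0.19140275 -0.00165869] [-0.35  0.14  1.55  0.    1.46  0.83] 0.5160664881881987
[ 0.63803374 -0.15555254  0.18376375]
-0.022 -0.008 [284.4 129.7]
-0.022 0 [284.6 126.7]
-0.022 0.011 [284.7 122.6]
-0.022 0.03 [285.1 115.3]
-0.022 0.05 [285.4 107.5]
0 -0.008 [288.4 127.1]
0 0 [288.5 124.2]
0 0.011 [288.7 120.1]
0 0.03 [289.1 112.9]
0 0.05 [289.5 105.3]
0.022 -0.008 [292.3 124.7]
0.022 0 [292.4 121.8]
0.022 0.011 [292.6 117.7]
0.022 0.03 [293.  110.7]
0.022 0.05 [293.4 103.1]
```

View pics/s4z.png

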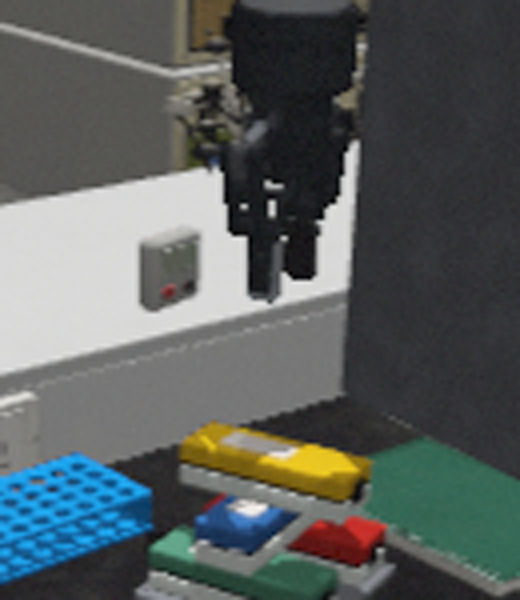

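View pics/w4z.png

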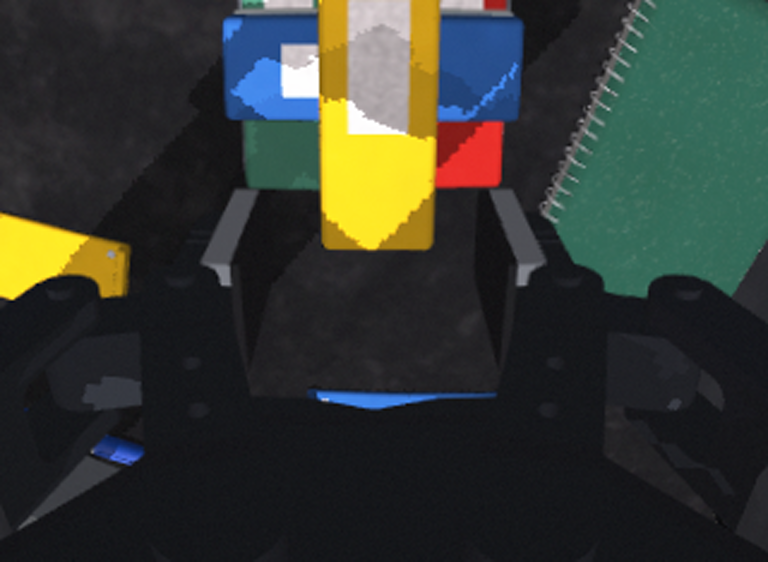

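Both views agree that at 44 mm opening the fingertips are about 32 mm behind the reported TCP, not 8 mm ahead. Laterally they are centred. I'll correct by going 40 mm deeper, and look before closing.

```bash
python3 d.py 638,-156.5,48,22
```

```text
[ 0.6382 -0.1556  0.1842] 0.5173282492536754 [-0.2 -0.9  0.6]
638,-156.5,48,22 [-0.0003, 0.001, 0.1362] [-0.0019, 0.0021, 0.0012]
```

step_arm(deltas=[[0,0,0.03,0,0,0,-0.5],[0,0,0.06,0,0,0,-0.5],[0,0,0.08,0,0,0,-0.5],[0,0,0.1,0,0,0,-0.5],[0,0,0.11,0,0,0,-0.5],[0,0,0.12,0,0,0,-0.5],[0,0,0.13,0,0,0,-0.5],[0,0,0.138,0,0,0,-0.5],[0,0,0.138,0,0,0,-0.5],[0,0,0.138,0,0,0,-0.5]])

```text
time: 5.55
tool_pos: [0.6393, -0.156, 0.0483]
tool_rot: [0.0, 0.982, 0.191, 0.0]
contact_force: [0.7, 0.3, -0.2]
gripper_width: 0.749
```

```bash
python3 look.py w5; python3 - <<'E'
from h import *
from plant import manip
im=manip.grab_frame('scene')
cv2.imwrite('pics/s5z.png',cv2.resize(im[40:190,220:350,::-1],None,fx=4,fy=4,interpolation=cv2.INTER_CUBIC))
E
```

```text
5.55 [ 0.63926493 -0.1559693   0.0483289 ] [1.20547581e-04 9.81508054e-01 1.91420675e-01 2.25383983e-04] [-0.35  0.26  1.65  0.    1.23  0.83] 0.748958749730893
```

View pics/s5z.png

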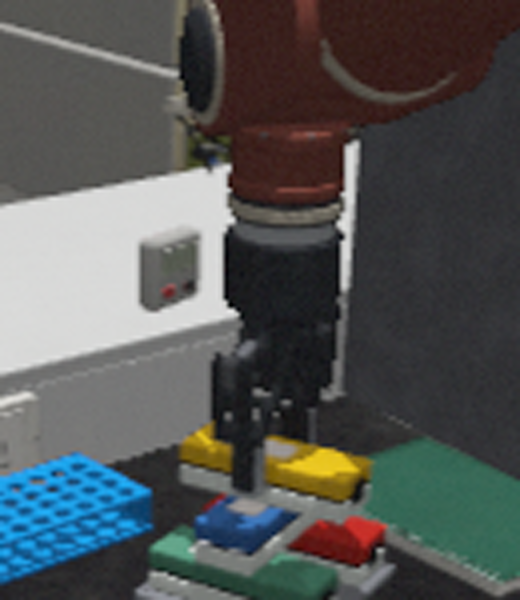

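View pics/w5.png

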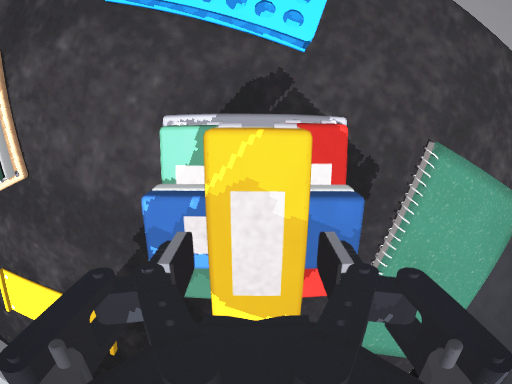

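The fingers now straddle the yellow case, with the tips just above the blue lid. Closing.

step_arm(deltas=[[0,0,0,0,0,0,1],[0,0,0,0,0,0,1],[0,0,0,0,0,0,1],[0,0,0,0,0,0,1],[0,0,0,0,0,0,1],[0,0,-0.005,0,0,0,1],[0,0,-0.01,0,0,0,1],[0,0,-0.03,0,0,0,1],[0,0,-0.06,0,0,0,1],[0,0,-0.1,0,0,0,1],[0,0,-0.1,0,0,0,1],[0,0,-0.1,0,0,0,1]])

```text
time: 6.85
tool_pos: [0.6394, -0.156, 0.149]
tool_rot: [0.0, 0.982, 0.191, 0.001]
contact_force: [-0.4, -0.1, -2.6]
gripper_width: 0.505
```

```bash
python3 look.py w6;python3 - <<'E'
from h import *
from plant import manip
im=manip.grab_frame('scene')
cv2.imwrite('pics/s6z.png',cv2.resize(im[20:190,220:350,::-1],None,fx=3.5,fy=3.5,interpolation=cv2.INTER_CUBIC))
E
python3 d.py 433.5,7,140,100.4
```

```text
6.85 [ 0.63942564 -0.15601921  0.14900812] [4.62554154e-04 9.81509217e-01 1.91412714e-01 7.84185168e-04] [-0.35  0.16  1.58  0.    1.4   0.83] 0.5045599664300239
[ 0.6377 -0.1554  0.1457] 0.5026560244819144 [ 0.1 -0.2 -1.4]
433.5,7,140,100.4 [-0.1282, -0.2272, 0.0066] [-0.0039, 0.0006, -1.3671]
```

View pics/s6z.png

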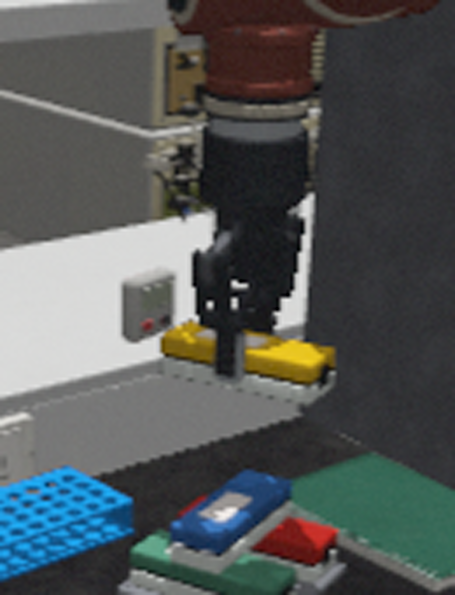

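View pics/w6.png

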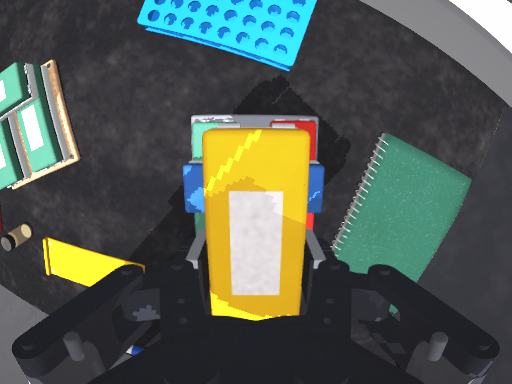

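step_arm(deltas=[[-0.128,-0.227,0,0,0,-1.367,1],[-0.128,-0.227,0,0,0,-1.367,1],[-0.128,-0.227,0,0,0,-1.367,1],[-0.128,-0.227,0,0,0,-1.367,1],[-0.128,-0.227,0,0,0,-1.367,1],[-0.128,-0.227,0,0,0,-1.367,1],[-0.128,-0.227,0,0,0,-1.367,1],[-0.128,-0.227,0,0,0,-1.367,1],[-0.128,-0.227,0,0,0,-1.367,1],[-0.128,-0.227,0,0,0,-1.367,1],[-0.128,-0.227,0,0,0,-1.367,1],[-0.128,-0.227,0,0,0,-1.367,1],[-0.128,-0.227,0,0,0,-1.367,1],[-0.128,-0.227,0,0,0,-1.367,1],[-0.128,-0.227,0,0,0,-1.367,1],[-0.128,-0.227,0,0,0,-1.367,1]])

```text
time: 8.55
tool_pos: [0.4351, 0.0064, 0.1481]
tool_rot: [0.0, 0.64, 0.768, 0.0]
contact_force: [-0.1, 0.4, -1.1]
gripper_width: 0.502
```

```bash
python3 look.py w7; python3 d.py 433.5,7,40,100.4  433.5,7,-20,100.4; python3 meas.py w7 .005,.03 yellow 100
```

```text
8.55 [0.43512942 0.00636487 0.14806201] [4.46019046e-05 6.40279478e-01 7.68142035e-01 3.14738618e-05] [-0.16 -0.39  2.09  0.    1.44 -0.34] 0.5023231297547346
[0.4351 0.0064 0.148 ] 0.5027599238902866 [-1.4  0.5 -1.5]
433.5,7,40,100.4 [0.0009, -0.0015, 0.108] [0.0001, 0.0, -0.0004]
433.5,7,-20,100.4 [0.0009, -0.0015, 0.168] [0.0001, 0.0, -0.0004]
yellow [255. 220.] 18490.5 (0.005, [447.3, -62.9, 246.1, 116.6, -79.9]) (0.03, [445.3, -52.3, 226.7, 107.4, -79.9])
yellow [255. 114.] 1187.5 (0.005, [421.9, 72.0, 60.3, 24.8, 10.4]) (0.03, [421.9, 71.9, 55.5, 22.8, 10.4])
```

View pics/w7.png

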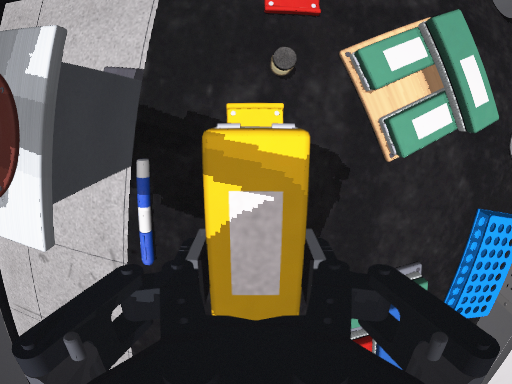

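step_arm(deltas=[[0.001,-0.0015,0.04,0,0,0,1],[0.001,-0.0015,0.08,0,0,0,1],[0.001,-0.0015,0.11,0,0,0,1],[0.001,-0.0015,0.13,0,0,0,1],[0.001,-0.0015,0.145,0,0,0,1],[0.001,-0.0015,0.155,0,0,0,1],[0.001,-0.0015,0.162,0,0,0,1],[0.001,-0.0015,0.165,0,0,0,1],[0.001,-0.0015,0.168,0,0,0,1],[0.001,-0.0015,0.168,0,0,0,1],[0.001,-0.0015,0.168,0,0,0,1]])

```text
time: 9.7
tool_pos: [0.434, 0.007, -0.0194]
tool_rot: [0.0, 0.64, 0.768, 0.0]
contact_force: [0.2, -0.2, -1.2]
gripper_width: 0.503
```

```bash
python3 d.py; python3 - <<'E'
from h import *
from plant import manip
im=manip.grab_frame('scene')
cv2.imwrite('pics/s8.png',cv2.resize(im[120:300,180:350,::-1],None,fx=3.3,fy=3.3,interpolation=cv2.INTER_CUBIC))
E
```

```text
[ 0.434   0.007  -0.0194] 0.5027520858252532 [ 0.2 -0.2 -1.2]
```

View pics/s8.png

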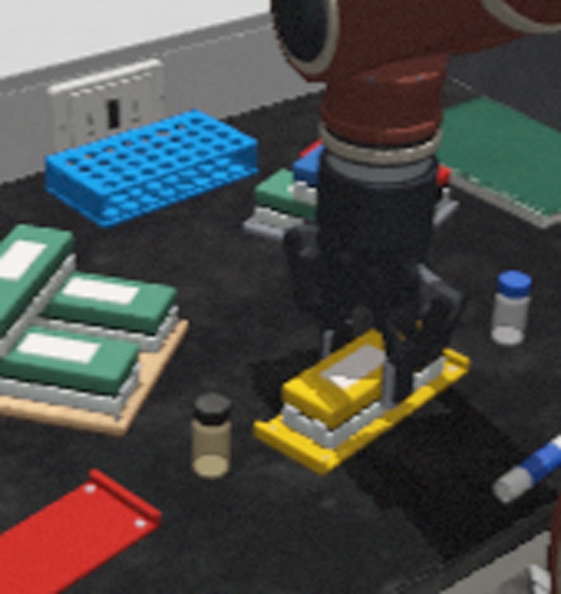

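step_arm(deltas=[[0,0,0.001,0,0,0,1],[0,0,0.002,0,0,0,1],[0,0,0.002,0,0,0,1],[0,0,0.002,0,0,0,1]])

```text
time: 10.15
tool_pos: [0.4341, 0.007, -0.02]
tool_rot: [-0.0, 0.64, 0.768, -0.0]
contact_force: [-5.8, 0.4, 12.9]
gripper_width: 0.505
```

step_arm(deltas=[[0,0,0.001,0,0,0,-0.5],[0,0,0.001,0,0,0,-0.5],[0,0,0.001,0,0,0,-0.5],[0,0,0.001,0,0,0,-0.5],[0,0,-0.02,0,0,0,-0.6],[0,0,-0.06,0,0,0,-0.6],[0,0,-0.11,0,0,0,-0.6],[0,0,-0.16,0,0,0,-0.6],[0,0,-0.21,0,0,0,-0.6],[0,0,-0.26,0,0,0,-0.6],[0,0,-0.27,0,0,0,-0.6],[0,0,-0.27,0,0,0,-0.6],[0,0,-0.27,0,0,0,-0.6]])

```text
time: 11.45
tool_pos: [0.4328, 0.0072, 0.2463]
tool_rot: [-0.001, 0.64, 0.768, -0.001]
contact_force: [-0.3, 0.9, -0.7]
gripper_width: 0.798
```

```bash
python3 look.py w9; python3 meas.py w9 .005,.037 yellow 100; python3 d.py 600,-140,250,113
```

```text
11.45 [0.43277976 0.00719478 0.24627758] [-1.02749654e-03  6.40166516e-01  7.68235255e-01 -6.07634800e-04] [-0.16 -0.45  1.97  0.    1.62 -0.34] 0.798060394516959
yellow [257. 162.] 4634.0 (0.005, [433.9, 5.2, 162.7, 60.8, -79.6]) (0.037, [432.9, 10.4, 150.1, 56.1, -79.6])
[0.4323 0.0073 0.2453] 0.8012321642502633 [-0.  -0.9 -0.2]
600,-140,250,113 [-0.1751, 0.1383, -0.0054] [-0.0037, -0.0019, -0.2201]
```

View pics/w9.png

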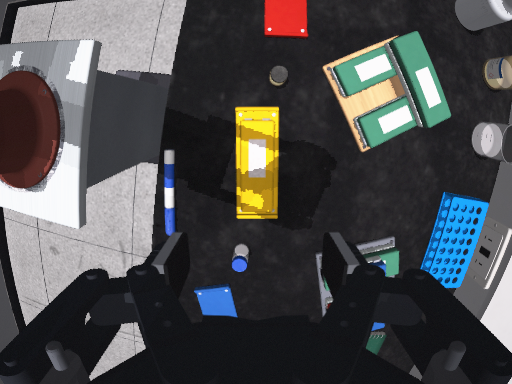

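```bash
python3 meas.py w9 .037 white 100;python3 meas.py w9 .042,.074 green 100; python3 - <<'E'
from h import *
im=np.load('pics/w9.npy')
cv2.imwrite('pics/w9z.png',cv2.resize(im[90:240,210:310,::-1],None,fx=4,fy=4,interpolation=cv2.INTER_CUBIC))
cv2.imwrite('pics/w9p.png',cv2.resize(im[20:165,310:460,::-1],None,fx=4,fy=4,interpolation=cv2.INTER_CUBIC))
E
```

```text
white [ 76. 219.] 15667.5 (0.037, [100.5, -161.2, 496.9, 260.4, 39.5])
white [96. 43.] 10857.5 (0.037, [145.6, 134.4, 311.5, 161.9, -0.4])
white [503. 305.] 1437.0 (0.037, [1044.7, -236.5, 367.2, 101.2, -49.3])
white [119. 349.] 1237.0 (0.037, [226.6, -420.1, 264.1, 59.8, 64.4])
white [257. 158.] 566.5 (0.037, [432.2, 17.6, 47.5, 20.9, -79.8])
white [490. 139.] 537.5 (0.037, [800.7, 128.6, 56.0, 53.0, 17.0])
white [373.  67.] 536.0 (0.037, [561.6, 170.8, 51.7, 23.6, 37.2])
white [395. 119.] 505.0 (0.037, [608.3, 109.9, 51.5, 23.3, 37.6])
white [428.  87.] 502.5 (0.037, [652.2, 169.8, 56.7, 25.6, -52.5])
white [501.   9.] 216.5 (0.037, [791.9, 365.3, 55.9, 35.4, 27.2])
white [499. 259.] 210.5 (0.037, [926.0, -73.8, 129.0, 15.9, -89.4])
white [169. 197.] 157.0 (0.037, [321.8, -57.0, 28.2, 13.1, -83.7])
white [241. 250.] 101.5 (0.037, [433.7, -116.2, 17.6, 17.2, -80.2])
green [421.  79.] 2781.0 (0.042, [637.4, 176.3, 134.9, 54.5, -52.6]) (0.074, [619.1, 167.5, 123.5, 49.9, -52.6])
green [365.  71.] 1693.5 (0.042, [550.2, 162.3, 82.5, 42.3, 37.5]) (0.074, [539.2, 154.7, 75.6, 38.8, 37.5])
green [387. 122.] 1653.5 (0.042, [596.0, 102.7, 82.3, 44.7, 37.3]) (0.074, [581.1, 100.1, 75.3, 40.9, 37.3])
green [385. 259.] 395.0 (0.042, [649.2, -104.2, 60.5, 49.3, 19.8]) (0.074, [629.9, -89.2, 55.4, 45.2, 19.8])
green [376. 342.] 212.5 (0.042, [702.2, -271.1, 49.7, 34.0, -88.4]) (0.074, [678.4, -242.0, 45.5, 31.1, -88.4])
```

View pics/w9z.png

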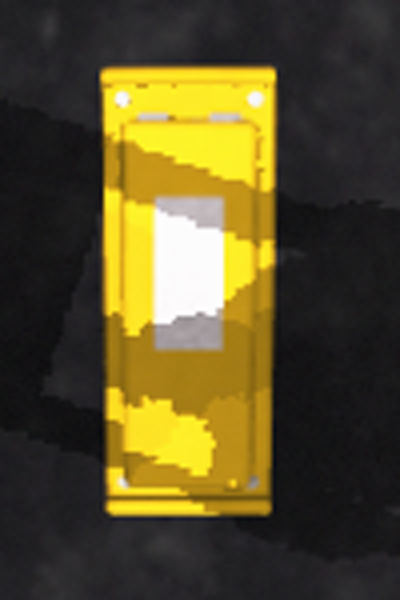

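View pics/w9p.png

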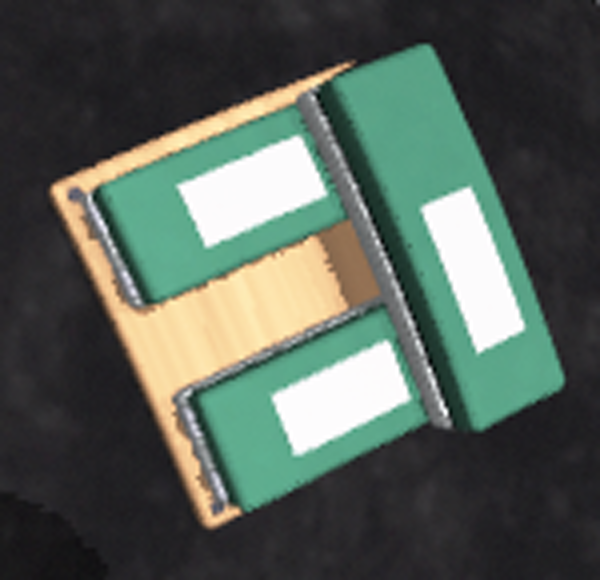

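```bash
python3 - <<'E'
from h import *
import pickle
s,c=pickle.load(open('pics/w9.pkl','rb'))
for z,cs in ((.037,[(122,120),(260,120),(255,487),(125,487)]),(.012,[(101,67),(276,67),(272,515),(106,515)])):
    P=np.array([onplane(c,(210+x/4,90+y/4),z,True)*1000 for x,y in cs]); print(P[:,:2].round(0).tolist(),P.mean(0).round(1))
E
```

```text
[[402.0, 63.0], [446.0, 71.0], [468.0, -50.0], [424.0, -58.0]] [435.1   6.2  37. ]
[[391.0, 79.0], [449.0, 89.0], [479.0, -68.0], [420.0, -79.0]] [434.8   5.4  12. ]
```

Yellow is centred in its tray to about 1 mm. Next, back over the stack for blue, with the jaws across it.

```bash
python3 d.py 610,-150,260,112
```

```text
[0.4323 0.0073 0.2453] 0.8012321642502633 [-0.  -0.9 -0.2]
610,-150,260,112 [-0.1867, 0.1463, -0.0155] [-0.0038, -0.0018, -0.2026]
```

step_arm(deltas=[[-0.187,0.146,-0.014,0,0,-0.2026,-0.5],[-0.187,0.146,-0.014,0,0,-0.2026,-0.5],[-0.187,0.146,-0.014,0,0,-0.2026,-0.5],[-0.187,0.146,-0.014,0,0,-0.2026,-0.5],[-0.187,0.146,-0.014,0,0,-0.2026,-0.5],[-0.187,0.146,-0.014,0,0,-0.2026,-0.5],[-0.187,0.146,-0.014,0,0,-0.2026,-0.5],[-0.187,0.146,-0.014,0,0,-0.2026,-0.5],[-0.187,0.146,-0.014,0,0,-0.2026,-0.5],[-0.187,0.146,-0.014,0,0,-0.2026,-0.5]])

```text
time: 12.5
tool_pos: [0.6102, -0.1496, 0.2623]
tool_rot: [0.0, 0.559, 0.829, 0.0]
contact_force: [-0.2, -0.5, -1.0]
gripper_width: 0.753
```

```bash
python3 look.py w10; python3 meas.py w10 .042,.074 blue,green,red 200
```

```text
12.5 [ 0.61023753 -0.14964002  0.26233891] [2.42128526e-04 5.58794502e-01 8.29306120e-01 7.08197771e-05] [-0.36  0.03  1.53  0.    1.58 -0.74] 0.7529442342571644
blue [391. 155.] 6671.5 (0.042, [788.6, -60.8, 165.6, 103.0, -87.1]) (0.074, [772.1, -63.0, 152.2, 94.6, -87.1])
blue [276. 178.] 3125.0 (0.042, [644.5, -158.4, 134.7, 47.6, -68.1]) (0.074, [639.6, -152.7, 123.7, 43.7, -68.1])
blue [119. 193.] 3051.0 (0.042, [438.1, -267.4, 150.0, 58.8, -70.0]) (0.074, [450.0, -252.8, 137.8, 54.1, -70.0])
blue [95. 68.] 232.0 (0.042, [339.9, -101.4, 41.1, 17.6, -83.5]) (0.074, [359.8, -100.4, 37.8, 16.2, -83.5])
green [234. 262.] 6981.0 (0.042, [635.7, -328.7, 195.4, 136.4, 1.9]) (0.074, [631.6, -309.2, 179.5, 125.3, 1.9])
green [243. 146.] 994.0 (0.042, [585.5, -132.8, 43.0, 42.9, -68.5]) (0.074, [585.4, -129.2, 39.5, 39.4, -68.5])
green [306. 148.] 575.0 (0.042, [664.9, -102.2, 42.2, 31.5, -66.8]) (0.074, [658.4, -101.1, 38.7, 28.9, -66.8])
green [319.   6.] 547.0 (0.042, [610.5, 88.4, 90.5, 23.2, 27.5]) (0.074, [608.4, 74.1, 83.1, 21.3, 27.5])
red [244. 202.] 899.0 (0.042, [613.7, -204.5, 44.9, 41.7, -67.8]) (0.074, [611.3, -195.1, 41.3, 38.3, -67.8])
red [305. 201.] 560.5 (0.042, [693.2, -170.8, 45.3, 32.4, -68.2]) (0.074, [684.4, -164.1, 41.7, 29.8, -68.2])
```

View pics/w10.png

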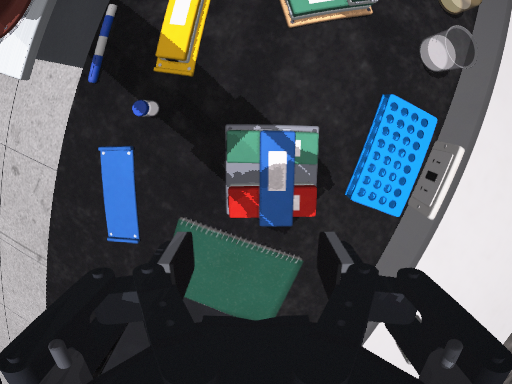

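```bash
python3 d.py 639.6,-152.7,16,111.9
```

```text
[ 0.6104 -0.1498  0.2625] 0.7472161140080169 [-0.2 -0.7 -0.9]
639.6,-152.7,16,111.9 [-0.0136, 0.0259, 0.2465] [0.0005, 0.0004, 0.0026]
```

step_arm(deltas=[[-0.0136,0.026,0.05,0,0,0.0026,-0.5],[-0.0136,0.026,0.1,0,0,0.0026,-0.5],[-0.0136,0.026,0.14,0,0,0.0026,-0.5],[-0.0136,0.026,0.17,0,0,0.0026,-0.5],[-0.0136,0.026,0.19,0,0,0.0026,-0.5],[-0.0136,0.026,0.205,0,0,0.0026,-0.5],[-0.0136,0.026,0.22,0,0,0.0026,-0.5],[-0.0136,0.026,0.235,0,0,0.0026,-0.5],[-0.0136,0.026,0.2455,0,0,0.0026,-0.5],[-0.0136,0.026,0.2455,0,0,0.0026,-0.5],[-0.0136,0.026,0.2455,0,0,0.0026,-0.5]])

```text
time: 13.65
tool_pos: [0.6403, -0.1535, 0.0168]
tool_rot: [0.0, 0.56, 0.828, 0.0]
contact_force: [1.0, 0.5, 0.5]
gripper_width: 0.747
```

```bash
python3 look.py w11
```

```text
13.65 [ 0.64025936 -0.15346582  0.01679715] [2.21403126e-04 5.60277847e-01 8.28304703e-01 6.56854175e-05] [-0.35  0.3   1.66  0.    1.18 -0.73] 0.7469769690223365
```

View pics/w11.png

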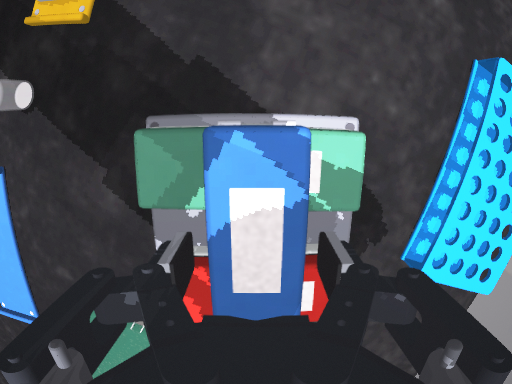

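step_arm(deltas=[[0,0,0,0,0,0,1],[0,0,0,0,0,0,1],[0,0,0,0,0,0,1],[0,0,0,0,0,0,1],[0,0,0,0,0,0,1],[0,0,-0.005,0,0,0,1],[0,0,-0.01,0,0,0,1],[0,0,-0.03,0,0,0,1],[0,0,-0.06,0,0,0,1],[0,0,-0.1,0,0,0,1],[0,0,-0.12,0,0,0,1],[0,0,-0.12,0,0,0,1],[0,0,-0.12,0,0,0,1],[0,0,-0.12,0,0,0,1]])

```text
time: 15.1
tool_pos: [0.6383, -0.1528, 0.1335]
tool_rot: [-0.002, 0.56, 0.828, -0.001]
contact_force: [0.9, 0.4, -0.9]
gripper_width: 0.507
```

```bash
python3 d.py 423.5,-283.3,135,110.1 423.5,-283.3,-20,110.1
```

```text
[ 0.6383 -0.1528  0.1335] 0.5072315657874553 [ 0.9  0.4 -0.9]
423.5,-283.3,135,110.1 [-0.0412, -0.248, -0.0008] [-0.0035, -0.0031, 0.0306]
423.5,-283.3,-20,110.1 [-0.0417, -0.2475, 0.1542] [-0.0035, -0.0031, 0.0306]
```

step_arm(deltas=[[-0.041,-0.248,0,0,0,0.031,1],[-0.041,-0.248,0,0,0,0.031,1],[-0.041,-0.248,0,0,0,0.031,1],[-0.041,-0.248,0,0,0,0.031,1],[-0.041,-0.248,0,0,0,0.031,1],[-0.041,-0.248,0,0,0,0.031,1],[-0.041,-0.248,0,0,0,0.031,1],[-0.041,-0.248,0,0,0,0.031,1],[-0.041,-0.248,0,0,0,0.031,1],[-0.041,-0.248,0,0,0,0.031,1],[-0.041,-0.248,0,0,0,0.031,1]])

```text
time: 16.2
tool_pos: [0.4257, -0.2832, 0.1364]
tool_rot: [-0.0, 0.572, 0.82, 0.0]
contact_force: [0.7, -0.3, 0.0]
gripper_width: 0.501
```

```bash
python3 look.py w12; python3 d.py 423.5,-283.3,-20,110.1; python3 meas.py w12 .005 blue 200
```

```text
16.2 [ 0.42569278 -0.28317124  0.13636754] [-1.39718115e-04  5.72428117e-01  8.19954894e-01  5.81511915e-05] [-0.73 -0.17  1.94  0.    1.38 -1.08] 0.5006392713189068
[ 0.4256 -0.2833  0.1364] 0.5035230242076789 [ 0.  -0.5 -1.4]
423.5,-283.3,-20,110.1 [0.0007, -0.0019, 0.1564] [-0.0001, -0.0002, 0.0008]
blue [255. 218.] 18905.5 (0.005, [447.3, -343.2, 242.9, 112.3, -69.8])
blue [255. 111.] 1135.0 (0.005, [400.4, -217.8, 60.1, 21.9, 20.1])
blue [323.  38.] 460.0 (0.005, [439.3, -118.3, 27.4, 25.6, -70.7])
```

View pics/w12.png

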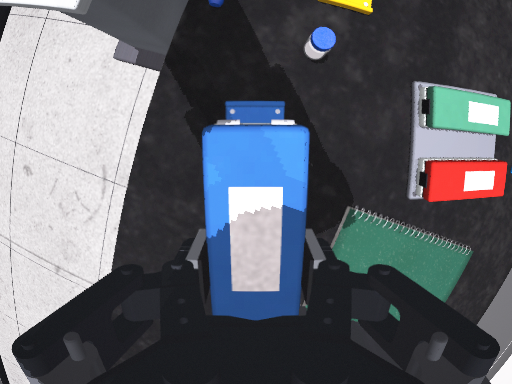

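step_arm(deltas=[[0.001,-0.0015,0.04,0,0,0,1],[0.001,-0.0015,0.08,0,0,0,1],[0.001,-0.0015,0.11,0,0,0,1],[0.001,-0.0015,0.13,0,0,0,1],[0.001,-0.0015,0.142,0,0,0,1],[0.001,-0.0015,0.15,0,0,0,1],[0.001,-0.0015,0.154,0,0,0,1],[0.001,-0.0015,0.156,0,0,0,1],[0.001,-0.0015,0.157,0,0,0,1],[0.001,-0.0015,0.157,0,0,0,1]])

```text
time: 17.25
tool_pos: [0.4241, -0.284, -0.0191]
tool_rot: [0.001, 0.573, 0.82, -0.0]
contact_force: [-2.1, 0.7, 3.9]
gripper_width: 0.502
```

Light contact (3.9 N). Release and rise.

step_arm(deltas=[[0,0,0.0005,0,0,0,-0.5],[0,0,0.0005,0,0,0,-0.5],[0,0,0.0005,0,0,0,-0.5],[0,0,0.0005,0,0,0,-0.5],[0,0,-0.02,0,0,0,-0.6],[0,0,-0.06,0,0,0,-0.6],[0,0,-0.11,0,0,0,-0.6],[0,0,-0.16,0,0,0,-0.6],[0,0,-0.21,0,0,0,-0.6],[0,0,-0.26,0,0,0,-0.6],[0,0,-0.28,0,0,0,-0.6],[0,0,-0.28,0,0,0,-0.6],[0,0,-0.28,0,0,0,-0.6]])

```text
time: 18.55
tool_pos: [0.4232, -0.2832, 0.2589]
tool_rot: [-0.0, 0.573, 0.82, 0.0]
contact_force: [-1.7, 0.6, -1.4]
gripper_width: 0.797
```

```bash
python3 look.py w13; python3 meas.py w13 .005,.042 blue,red,green 200; python3 d.py 600,-160,260,22; python3 - <<'E'
from h import *
im=np.load('pics/w13.npy')
cv2.imwrite('pics/w13z.png',cv2.resize(im[90:240,210:310,::-1],None,fx=4,fy=4,interpolation=cv2.INTER_CUBIC))
E
```

```text
18.55 [ 0.42316704 -0.28317021  0.25888091] [-1.77758810e-04  5.73022924e-01  8.19539320e-01  2.81354728e-05] [-0.74 -0.26  1.8   0.    1.6  -1.09] 0.797395202887022
blue [256. 159.] 4431.0 (0.005, [424.3, -283.1, 162.8, 61.3, -70.1]) (0.042, [422.2, -277.7, 148.7, 56.0, -70.1])
blue [488. 117.] 1155.5 (0.005, [806.9, -52.0, 184.7, 115.2, -87.1]) (0.042, [771.7, -66.7, 168.7, 105.2, -87.1])
blue [231.  21.] 300.0 (0.005, [318.7, -100.5, 47.9, 16.8, -83.7]) (0.042, [325.8, -110.9, 43.8, 15.3, -83.7])
blue [304.  62.] 209.0 (0.005, [438.2, -123.0, 24.3, 23.2, -70.2]) (0.042, [434.9, -131.5, 22.2, 21.2, -70.2])
red [418. 162.] 1936.5 (0.005, [672.7, -188.0, 140.5, 49.2, 23.2]) (0.042, [649.1, -190.9, 128.3, 45.0, 23.2])
green [364. 227.] 6309.0 (0.005, [643.8, -344.3, 213.5, 141.3, 1.9]) (0.042, [622.7, -333.6, 195.0, 129.1, 1.9])
green [419. 110.] 1983.0 (0.005, [640.1, -111.0, 140.6, 48.1, 20.8]) (0.042, [619.3, -120.5, 128.4, 43.9, 20.8])
[ 0.4227 -0.2828  0.2575] 0.803050060847068 [-0.1  0.4 -0.5]
600,-160,260,22 [0.0545, 0.2087, -0.0027] [-0.003, -0.001, 1.5371]
```

View pics/w13z.png

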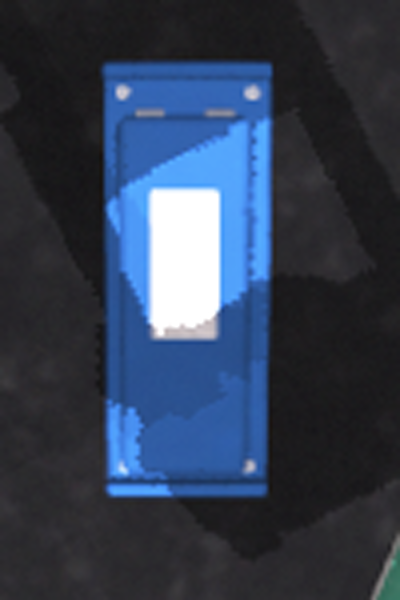

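step_arm(deltas=[[0.0545,0.209,0,0,0,1.537,-0.5],[0.0545,0.209,0,0,0,1.537,-0.5],[0.0545,0.209,0,0,0,1.537,-0.5],[0.0545,0.209,0,0,0,1.537,-0.5],[0.0545,0.209,0,0,0,1.537,-0.5],[0.0545,0.209,0,0,0,1.537,-0.5],[0.0545,0.209,0,0,0,1.537,-0.5],[0.0545,0.209,0,0,0,1.537,-0.5],[0.0545,0.209,0,0,0,1.537,-0.5],[0.0545,0.209,0,0,0,1.537,-0.5],[0.0545,0.209,0,0,0,1.537,-0.5],[0.0545,0.209,0,0,0,1.537,-0.5],[0.0545,0.209,0,0,0,1.537,-0.5],[0.0545,0.209,0,0,0,1.537,-0.5]])

```text
time: 20.0
tool_pos: [0.6005, -0.1602, 0.2582]
tool_rot: [-0.001, 0.981, 0.191, -0.001]
contact_force: [-0.2, 0.0, 0.1]
gripper_width: 0.752
```

```bash
python3 look.py w14; python3 meas.py w14 .042 red,green 500;python3 meas.py w14 .074 green 500; python3 d.py 640,-190,-16,22
```

```text
20.0 [ 0.60045913 -0.16017678  0.25821838] [-5.50916150e-04  9.81499524e-01  1.91461966e-01 -8.33948549e-04] [-0.38  0.02  1.55  0.    1.57  0.81] 0.7517409438241043
red [291. 136.] 2845.0 (0.042, [652.0, -190.1, 122.1, 43.4, 23.0])
red [ 21. 169.] 1236.0 (0.042, [450.5, 214.0, 108.1, 58.5, -80.4])
green [364. 177.] 10249.0 (0.042, [640.9, -332.0, 195.8, 137.1, 1.5])
green [234. 137.] 2849.5 (0.042, [622.3, -119.5, 123.0, 43.2, 20.8])
green [52. 73.] 1979.5 (0.042, [619.6, 191.9, 141.0, 51.3, -52.3])
green [90. 91.] 1427.5 (0.042, [615.5, 111.5, 119.5, 48.3, 37.7])
green [ 53. 120.] 1181.5 (0.042, [553.7, 158.8, 79.8, 52.3, 37.9])
green [364. 177.] 10249.0 (0.074, [642.6, -315.8, 179.8, 125.9, 1.5])
green [234. 137.] 2849.5 (0.074, [625.5, -120.8, 112.9, 39.6, 20.8])
green [52. 73.] 1979.5 (0.074, [623.0, 165.1, 129.4, 47.1, -52.3])
green [90. 91.] 1427.5 (0.074, [619.3, 91.2, 109.7, 44.4, 37.7])
green [ 53. 120.] 1181.5 (0.074, [562.6, 134.6, 73.2, 48.0, 37.9])
[ 0.6006 -0.1603  0.2587] 0.7465395465946144 [-0.8  0.  -0.5]
640,-190,-16,22 [0.0256, 0.0426, 0.2746] [-0.0009, 0.0009, 0.001]
```

View pics/w14.png

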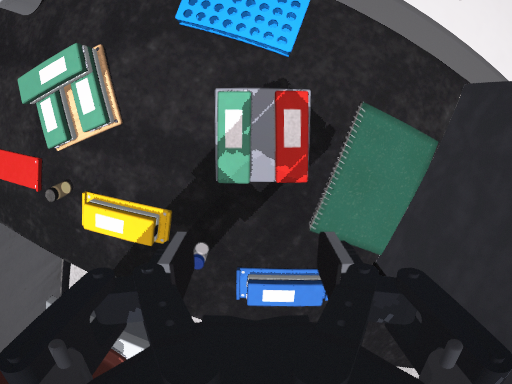

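```bash
python3 d.py 651.5,-190.3,-15,22.8
```

```text
[ 0.6006 -0.1603  0.2587] 0.7465395465946144 [-0.8  0.  -0.5]
651.5,-190.3,-15,22.8 [0.0361, 0.0472, 0.2736] [-0.0009, 0.0009, -0.0129]
```

step_arm(deltas=[[0.036,0.047,0.05,0,0,-0.013,-0.5],[0.036,0.047,0.1,0,0,-0.013,-0.5],[0.036,0.047,0.15,0,0,-0.013,-0.5],[0.036,0.047,0.19,0,0,-0.013,-0.5],[0.036,0.047,0.21,0,0,-0.013,-0.5],[0.036,0.047,0.225,0,0,-0.013,-0.5],[0.036,0.047,0.24,0,0,-0.013,-0.5],[0.036,0.047,0.255,0,0,-0.013,-0.5],[0.036,0.047,0.265,0,0,-0.013,-0.5],[0.036,0.047,0.273,0,0,-0.013,-0.5],[0.036,0.047,0.273,0,0,-0.013,-0.5],[0.036,0.047,0.273,0,0,-0.013,-0.5]])

```text
time: 21.25
tool_pos: [0.6524, -0.1906, -0.0128]
tool_rot: [0.0, 0.98, 0.197, 0.0]
contact_force: [0.9, -0.4, 0.2]
gripper_width: 0.753
```

```bash
python3 look.py w15
```

```text
21.25 [ 0.65237261 -0.19063442 -0.01282741] [2.87761208e-04 9.80345542e-01 1.97287487e-01 4.26905530e-04] [-0.39  0.38  1.61 -0.    1.15  0.78] 0.7530462510913154
```

View pics/w15.png

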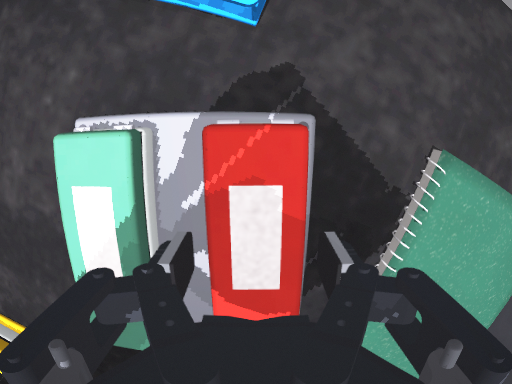

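step_arm(deltas=[[0,0,0,0,0,0,1],[0,0,0,0,0,0,1],[0,0,0,0,0,0,1],[0,0,0,0,0,0,1],[0,0,0,0,0,0,1],[0,0,-0.005,0,0,0,1],[0,0,-0.01,0,0,0,1],[0,0,-0.03,0,0,0,1],[0,0,-0.06,0,0,0,1],[0,0,-0.1,0,0,0,1],[0,0,-0.14,0,0,0,1],[0,0,-0.17,0,0,0,1],[0,0,-0.17,0,0,0,1],[0,0,-0.17,0,0,0,1],[0,0,-0.17,0,0,0,1]])

```text
time: 22.8
tool_pos: [0.6504, -0.1898, 0.1536]
tool_rot: [-0.001, 0.98, 0.197, -0.002]
contact_force: [-0.3, 0.2, -1.7]
gripper_width: 0.505
```

```bash
python3 d.py 560,150,155,60 426,271.8,155,100.3
```

```text
[ 0.6504 -0.1898  0.1536] 0.5052260516556588 [-0.3  0.2 -1.7]
560,150,155,60 [0.0481, -0.3483, -0.0004] [-0.0041, 0.002, -0.65]
426,271.8,155,100.3 [-0.0284, -0.5125, 0.0004] [-0.0048, 0.0005, -1.3534]
```

step_arm(deltas=[[-0.0284,-0.5125,0,0,0,-1.353,1],[-0.0284,-0.5125,0,0,0,-1.353,1],[-0.0284,-0.5125,0,0,0,-1.353,1],[-0.0284,-0.5125,0,0,0,-1.353,1],[-0.0284,-0.5125,0,0,0,-1.353,1],[-0.0284,-0.5125,0,0,0,-1.353,1],[-0.0284,-0.5125,0,0,0,-1.353,1],[-0.0284,-0.5125,0,0,0,-1.353,1],[-0.0284,-0.5125,0,0,0,-1.353,1],[-0.0284,-0.5125,0,0,0,-1.353,1],[-0.0284,-0.5125,0,0,0,-1.353,1],[-0.0284,-0.5125,0,0,0,-1.353,1],[-0.0284,-0.5125,0,0,0,-1.353,1],[-0.0284,-0.5125,0,0,0,-1.353,1],[-0.0284,-0.5125,0,0,0,-1.353,1],[-0.0284,-0.5125,0,0,0,-1.353,1],[-0.0284,-0.5125,0,0,0,-1.353,1]])

```text
time: 24.5
tool_pos: [0.4278, 0.2706, 0.1565]
tool_rot: [0.0, 0.641, 0.767, 0.0]
contact_force: [0.5, 0.2, -0.1]
gripper_width: 0.5
```

```bash
python3 look.py w16; python3 d.py 426,271.8,-20,100.3; python3 meas.py w16 .005 red 200
```

```text
24.5 [0.42783729 0.27056956 0.15653621] [3.09951864e-05 6.41404183e-01 7.67203150e-01 1.31483203e-05] [ 0.42 -0.21  1.93 -0.    1.42  0.24] 0.49954845654163205
[0.4278 0.2707 0.1566] 0.505823253359281 [ 0.5  1.  -0.1]
426,271.8,-20,100.3 [0.0014, -0.0016, 0.1766] [0.0002, -0.0, -0.0013]
red [255. 199.] 19611.0 (0.005, [438.0, 210.2, 281.9, 117.6, -79.5])
red [ 24. 303.] 837.0 (0.005, [57.9, -44.2, 169.5, 68.4, 67.4])
```

View pics/w16.png

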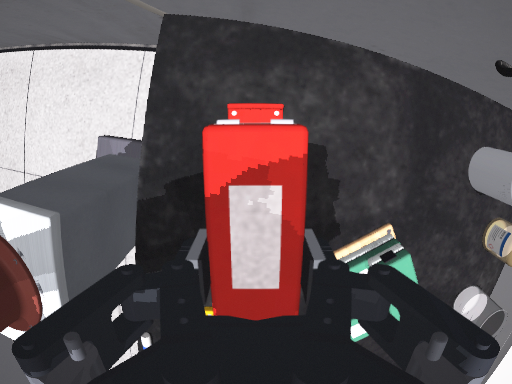

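step_arm(deltas=[[0.0014,-0.0015,0.04,0,0,0,1],[0.0014,-0.0015,0.08,0,0,0,1],[0.0014,-0.0015,0.12,0,0,0,1],[0.0014,-0.0015,0.145,0,0,0,1],[0.0014,-0.0015,0.16,0,0,0,1],[0.0014,-0.0015,0.168,0,0,0,1],[0.0014,-0.0015,0.173,0,0,0,1],[0.0014,-0.0015,0.175,0,0,0,1],[0.0014,-0.0015,0.176,0,0,0,1],[0.0014,-0.0015,0.176,0,0,0,1]])

```text
time: 25.55
tool_pos: [0.4271, 0.2729, -0.0173]
tool_rot: [0.001, 0.641, 0.768, 0.001]
contact_force: [-3.0, -1.0, 5.3]
gripper_width: 0.499
```

step_arm(deltas=[[0,0,0.0005,0,0,0,-0.5],[0,0,0.0005,0,0,0,-0.5],[0,0,0.0005,0,0,0,-0.5],[0,0,0.0005,0,0,0,-0.5],[0,0,-0.02,0,0,0,-0.6],[0,0,-0.06,0,0,0,-0.6],[0,0,-0.11,0,0,0,-0.6],[0,0,-0.16,0,0,0,-0.6],[0,0,-0.21,0,0,0,-0.6],[0,0,-0.26,0,0,0,-0.6],[0,0,-0.28,0,0,0,-0.6],[0,0,-0.28,0,0,0,-0.6],[0,0,-0.28,0,0,0,-0.6]])

```text
time: 26.85
tool_pos: [0.4256, 0.2722, 0.2599]
tool_rot: [-0.0, 0.641, 0.768, -0.0]
contact_force: [-0.9, -0.2, 0.1]
gripper_width: 0.802
```

```bash
python3 look.py w17; python3 meas.py w17 .005 red 200; python3 d.py 570,100,265,127.6; python3 - <<'E'
from h import *
im=np.load('pics/w17.npy')
cv2.imwrite('pics/w17z.png',cv2.resize(im[90:240,210:310,::-1],None,fx=4,fy=4,interpolation=cv2.INTER_CUBIC))
E
```

```text
26.85 [0.42556328 0.27219345 0.25988936] [-7.90720750e-05  6.40925523e-01  7.67603050e-01 -1.57784539e-04] [ 0.42 -0.27  1.81  0.    1.6   0.24] 0.8016509225472074
red [256. 161.] 4379.0 (0.005, [427.0, 269.4, 162.0, 61.1, -80.0])
red [ 55. 276.] 612.0 (0.005, [59.3, -39.6, 175.5, 64.1, 66.3])
red [500. 176.] 596.5 (0.005, [891.8, 340.7, 85.2, 56.6, 2.1])
red [ 17. 225.] 482.5 (0.005, [-30.0, 73.4, 139.4, 52.4, 15.6])
[0.425  0.2719 0.2585] 0.800888756079185 [ 0.8  0.4 -1.1]
570,100,265,127.6 [-0.1951, 0.112, -0.0067] [-0.003, 0.0, -0.4769]
```

View pics/w17z.png

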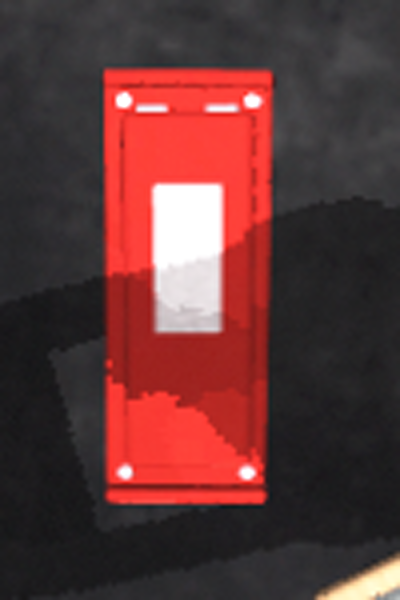

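```bash
python3 - <<'E'
from h import *
import pickle
for n,A in (('w17',((.037,[(122,112),(254,112),(252,463),(125,463)]),(.012,[(104,70),(272,70),(267,502),(106,502)]))),('w13',((.037,[(119,116),(253,116),(249,472),(123,472)]),(.012,[(103,63),(272,63),(267,497),(106,497)])))):
  s,c=pickle.load(open(f'pics/{n}.pkl','rb'))
  for z,cs in A:
    P=np.array([onplane(c,(210+x/4,90+y/4),z,True)*1000 for x,y in cs]); print(n,P[:,:2].round(0).tolist(),P.mean(0).round(1),np.linalg.norm(P[0]-P[3]))
E
```

```text
w17 [[395.0, 330.0], [438.0, 338.0], [460.0, 219.0], [416.0, 211.0]] [427.1 274.2  37. ] 121.0877163604558
w17 [[385.0, 343.0], [443.0, 354.0], [471.0, 197.0], [412.0, 186.0]] [427.6 270.   12. ] 159.10322108804525
w13 [[383.0, -233.0], [424.0, -218.0], [466.0, -333.0], [425.0, -348.0]] [ 424.4 -283.    37. ] 122.75920072197806
w13 [[370.0, -218.0], [425.0, -198.0], [480.0, -347.0], [424.0, -368.0]] [ 424.7 -282.6   12. ] 159.21541152667552
```

```bash
python3 d.py 550,120,265,21
```

```text
[0.425  0.2719 0.2585] 0.800888756079185 [ 0.8  0.4 -1.1]
550,120,265,21 [-0.1718, 0.0959, -0.0067] [-0.0019, 0.0026, 1.3837]
```

step_arm(deltas=[[-0.172,0.096,-0.006,0,0,1.384,-0.5],[-0.172,0.096,-0.006,0,0,1.384,-0.5],[-0.172,0.096,-0.006,0,0,1.384,-0.5],[-0.172,0.096,-0.006,0,0,1.384,-0.5],[-0.172,0.096,-0.006,0,0,1.384,-0.5],[-0.172,0.096,-0.006,0,0,1.384,-0.5],[-0.172,0.096,-0.006,0,0,1.384,-0.5],[-0.172,0.096,-0.006,0,0,1.384,-0.5],[-0.172,0.096,-0.006,0,0,1.384,-0.5],[-0.172,0.096,-0.006,0,0,1.384,-0.5],[-0.172,0.096,-0.006,0,0,1.384,-0.5],[-0.172,0.096,-0.006,0,0,1.384,-0.5],[-0.172,0.096,-0.006,0,0,1.384,-0.5],[-0.172,0.096,-0.006,0,0,1.384,-0.5]])

```text
time: 28.3
tool_pos: [0.5507, 0.1202, 0.266]
tool_rot: [-0.0, 0.983, 0.182, -0.0]
contact_force: [-0.8, 0.5, 0.4]
gripper_width: 0.746
```

```bash
python3 look.py w18; python3 meas.py w18 .042,.074 green,white 200; python3 d.py 622,-120,265,21;  python3 - <<'E'
from h import *
im=np.load('pics/w18.npy')
cv2.imwrite('pics/w18z.png',cv2.resize(im[50:240,160:360,::-1],None,fx=3,fy=3,interpolation=cv2.INTER_CUBIC))
E
```

```text
28.3 [0.55069253 0.1201902  0.26600433] [-6.36198765e-05  9.83246733e-01  1.82279208e-01 -3.85128079e-04] [ 0.08 -0.12  1.68  0.    1.59  1.29] 0.745537405549801
green [248. 126.] 6854.0 (0.042, [592.3, 148.3, 134.1, 125.7, -52.5]) (0.074, [593.9, 148.0, 123.3, 115.6, -52.5])
green [485. 208.] 3806.0 (0.042, [637.1, -310.9, 196.3, 132.9, 1.8]) (0.074, [635.1, -274.3, 180.5, 122.2, 1.8])
green [416. 177.] 1978.0 (0.042, [620.7, -115.4, 123.9, 50.0, 21.4]) (0.074, [620.0, -94.5, 113.9, 46.0, 21.4])
white [422. 168.] 2787.0 (0.042, [635.4, -131.5, 124.6, 124.4, -68.3]) (0.074, [633.6, -109.4, 114.6, 114.4, -68.3])
white [489.  16.] 1435.0 (0.042, [955.1, -137.9, 150.7, 106.3, -78.2]) (0.074, [907.1, -139.4, 154.9, 87.4, -51.6])
white [391. 356.] 775.0 (0.042, [287.3, -301.9, 243.7, 43.3, 71.0]) (0.074, [313.5, -266.0, 224.1, 39.8, 71.0])
white [133. 338.] 768.5 (0.042, [158.5, 216.8, 114.6, 59.2, -15.3]) (0.074, [195.0, 211.0, 105.4, 54.4, -15.3])
white [248.  96.] 745.0 (0.042, [631.2, 162.0, 56.2, 25.6, -51.9]) (0.074, [629.7, 160.6, 51.7, 23.5, -51.9])
white [278. 128.] 616.0 (0.042,
[... 265 characters left out ...]
2, 124.3, 53.7, 23.1, -63.8])
white [290. 259.] 386.5 (0.042, [433.8, 18.6, 50.2, 22.8, -78.3]) (0.074, [448.2, 28.7, 46.2, 21.0, -78.3])
white [124. 203.] 381.0 (0.042, [426.6, 283.6, 49.7, 22.7, -79.4]) (0.074, [441.5, 272.4, 45.7, 20.9, -79.4])
white [420. 171.] 370.5 (0.042, [633.8, -114.9, 50.9, 23.6, 21.5]) (0.074, [632.1, -94.1, 46.8, 21.7, 21.5])
white [455.  16.] 332.5 (0.042, [897.3, -86.9, 112.1, 15.3, 89.7]) (0.074, [874.4, -68.3, 103.1, 14.1, 89.7])
white [259. 161.] 328.0 (0.042, [557.3, 118.6, 31.0, 30.9, -51.1]) (0.074, [561.7, 120.7, 28.5, 28.4, -51.1])
[0.5508 0.1202 0.2662] 0.7453837358274128 [ 0.1  0.1 -0.4]
622,-120,265,21 [-0.0196, 0.2497, 0.0012] [-0.0001, 0.0004, 0.0]
```

View pics/w18z.png

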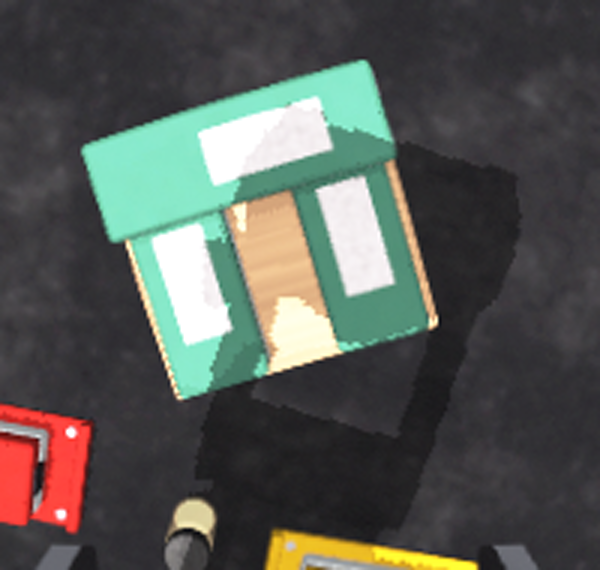

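```bash
python3 - <<'E'
from h import *
import pickle
s,c=pickle.load(open('pics/w18.pkl','rb'))
P=np.array([onplane(c,(160+x/3,50+y/3),.074,True)*1000 for x,y in [(82,150),(368,62),(396,157),(112,241)]]); print(P[:,:2].round(0).tolist(),P.mean(0).round(1),np.linalg.norm(P[0]-P[1]),np.linalg.norm(P[1]-P[2]),np.degrees(np.arctan2(*(P[1]-P[0])[1::-1])))
Q=np.array([onplane(c,(160+x/3,50+y/3),.042,True)*1000 for x,y in [(180,399),(270,372),(340,352),(438,325)]]);print(Q.round(0).tolist())
m=P.mean(0)[:2]; 
for a in (-52.2,): 
  u=np.radians(a-90); print('target',m+76*np.array([np.cos(u),np.sin(u)]))
E
```

```text
[[601.0, 229.0], [675.0, 133.0], [643.0, 108.0], [569.0, 205.0]] [621.8 168.7  74. ] 121.99428191266627 40.855924913230865 -52.391516381458054
[[508.0, 156.0, 42.0], [534.0, 122.0, 42.0], [554.0, 96.0, 42.0], [582.0, 59.0, 42.0]]
target [561.6990984  122.13364477]
```

step_arm(deltas=[[-0.0194,0.249,0,0,0,0,-0.5],[-0.0194,0.249,0,0,0,0,-0.5],[-0.0194,0.249,0,0,0,0,-0.5],[-0.0194,0.249,0,0,0,0,-0.5],[-0.0194,0.249,0,0,0,0,-0.5],[-0.0194,0.249,0.03,0,0,0,-0.5],[-0.0194,0.249,0.07,0,0,0,-0.5],[-0.0194,0.249,0.11,0,0,0,-0.5],[-0.0194,0.249,0.13,0,0,0,-0.5],[-0.0194,0.249,0.13,0,0,0,-0.5],[-0.0194,0.249,0.13,0,0,0,-0.5],[-0.0194,0.249,0.13,0,0,0,-0.5]])

```text
time: 29.55
tool_pos: [0.6235, -0.1197, 0.1392]
tool_rot: [0.001, 0.983, 0.182, 0.002]
contact_force: [0.1, 0.4, 0.8]
gripper_width: 0.756
```

```bash
python3 look.py w19; python3 meas.py w19 .042 green 1000; python3 d.py 622,-119.7,-15,20.8
```

```text
29.55 [ 0.62345246 -0.11968962  0.13923439] [0.00099367 0.98326563 0.18216577 0.00183076] [-0.31  0.12  1.65 -0.    1.37  0.9 ] 0.7555657931519867
green [418. 210.] 10751.0 (0.042, [658.7, -321.6, 160.2, 133.2, 1.6])
green [255. 183.] 5500.5 (0.042, [622.5, -119.5, 122.6, 43.0, 20.7])
green [ 58. 119.] 2612.0 (0.042, [617.3, 111.1, 120.5, 51.0, 37.6])
green [274.  30.] 1812.0 (0.042, [770.1, -89.2, 106.3, 34.1, -87.0])
green [21. 89.] 1509.0 (0.042, [634.0, 174.7, 90.3, 53.6, -52.5])
green [ 15. 157.] 1227.0 (0.042, [555.4, 157.5, 79.1, 55.3, 37.4])
[ 0.6235 -0.1197  0.1394] 0.7470132712469358 [ 0.3  1.  -0. ]
622,-119.7,-15,20.8 [-0.002, -0.001, 0.1544] [0.0028, -0.0035, 0.0034]
```

View pics/w19.png

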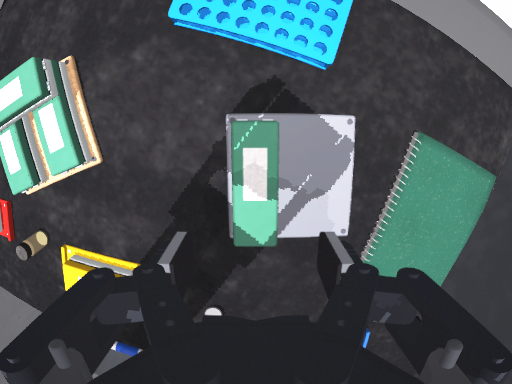

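step_arm(deltas=[[-0.0005,0,0.04,0,0,0.003,-0.5],[-0.0005,0,0.08,0,0,0.003,-0.5],[-0.0005,0,0.1,0,0,0.003,-0.5],[-0.0005,0,0.12,0,0,0.003,-0.5],[-0.0005,0,0.135,0,0,0.003,-0.5],[-0.0005,0,0.145,0,0,0.003,-0.5],[-0.0005,0,0.151,0,0,0.003,-0.5],[-0.0005,0,0.151,0,0,0.003,-0.5],[-0.0005,0,0.151,0,0,0.003,-0.5],[-0.0005,0,0.151,0,0,0.003,-0.5]])

```text
time: 30.6
tool_pos: [0.6224, -0.1197, -0.0133]
tool_rot: [0.0, 0.984, 0.181, 0.001]
contact_force: [0.1, 0.2, 0.1]
gripper_width: 0.749
```

step_arm(deltas=[[0,0,0,0,0,0,1],[0,0,0,0,0,0,1],[0,0,0,0,0,0,1],[0,0,0,0,0,0,1],[0,0,0,0,0,0,1],[0,0,-0.005,0,0,0,1],[0,0,-0.01,0,0,0,1],[0,0,-0.03,0,0,0,1],[0,0,-0.06,0,0,0,1],[0,0,-0.1,0,0,0,1],[0,0,-0.14,0,0,0,1],[0,0,-0.17,0,0,0,1],[0,0,-0.17,0,0,0,1],[0,0,-0.17,0,0,0,1],[0,0,-0.17,0,0,0,1]])

```text
time: 32.1
tool_pos: [0.6199, -0.119, 0.1528]
tool_rot: [-0.001, 0.984, 0.181, -0.002]
contact_force: [-0.1, -0.5, -0.9]
gripper_width: 0.503
```

```bash
python3 d.py 562.3,123.2,155,-52.4
```

```text
[ 0.6199 -0.119   0.1528] 0.5025362241835989 [-0.1 -0.5 -0.9]
562.3,123.2,155,-52.4 [0.0322, -0.2468, -0.0016] [-0.0002, 0.0046, 1.2777]
```

step_arm(deltas=[[0.032,-0.247,0,0,0,1.278,1],[0.032,-0.247,0,0,0,1.278,1],[0.032,-0.247,0,0,0,1.278,1],[0.032,-0.247,0,0,0,1.278,1],[0.032,-0.247,0,0,0,1.278,1],[0.032,-0.247,0,0,0,1.278,1],[0.032,-0.247,0,0,0,1.278,1],[0.032,-0.247,0,0,0,1.278,1],[0.032,-0.247,0,0,0,1.278,1],[0.032,-0.247,0,0,0,1.278,1],[0.032,-0.247,0,0,0,1.278,1],[0.032,-0.247,0,0,0,1.278,1],[0.032,-0.247,0,0,0,1.278,1],[0.032,-0.247,0,0,0,1.278,1]])

```text
time: 33.5
tool_pos: [0.5636, 0.1227, 0.1554]
tool_rot: [0.0, 0.897, -0.441, -0.0]
contact_force: [0.1, -0.6, -0.8]
gripper_width: 0.5
```

```bash
python3 look.py w20; python3 d.py 562.3,123.2,18,-52.4
```

```text
33.5 [0.56359105 0.122746   0.15542757] [ 2.03479736e-05  8.97302912e-01 -4.41415314e-01 -5.60288808e-05] [ 0.09 -0.03  1.77  0.    1.4   2.57] 0.5002914305139254
[0.5636 0.1228 0.1555] 0.5062377291700659 [ 0.9  0.4 -1. ]
562.3,123.2,18,-52.4 [-0.0011, 0.0008, 0.1375] [-0.0, 0.0, 0.0001]
```

View pics/w20.png

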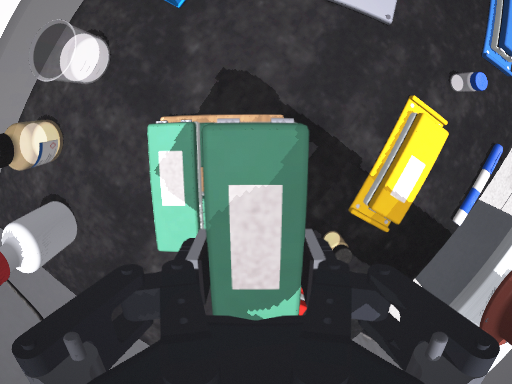

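step_arm(deltas=[[-0.001,0.0008,0.04,0,0,0,1],[-0.001,0.0008,0.07,0,0,0,1],[-0.001,0.0008,0.1,0,0,0,1],[-0.001,0.0008,0.115,0,0,0,1],[-0.001,0.0008,0.125,0,0,0,1],[-0.001,0.0008,0.131,0,0,0,1],[-0.001,0.0008,0.134,0,0,0,1],[-0.001,0.0008,0.136,0,0,0,1],[-0.001,0.0008,0.136,0,0,0,1],[-0.001,0.0008,0.136,0,0,0,1]])

```text
time: 34.55
tool_pos: [0.563, 0.1232, 0.0204]
tool_rot: [-0.0, 0.897, -0.442, 0.001]
contact_force: [0.1, 0.4, -1.4]
gripper_width: 0.5
```

```bash
python3 look.py w21; python3 meas.py w21 .074 green 500; python3 d.py; python3 - <<'E'
from h import *
from plant import manip
im=manip.grab_frame('scene')
cv2.imwrite('pics/s21.png',cv2.resize(im[100:280,130:280,::-1],None,fx=3.3,fy=3.3,interpolation=cv2.INTER_CUBIC))
E
```

```text
34.55 [0.56299493 0.12316868 0.0203513 ] [-3.62544770e-04  8.97206089e-01 -4.41611518e-01  6.08251599e-04] [ 0.09  0.12  1.86 -0.    1.16  2.57] 0.4997994035236042
green [238. 212.] 22624.5 (0.074, [579.9, 118.2, 95.9, 65.2, -52.3])
green [102. 208.] 8243.5 (0.074, [632.0, 152.1, 84.6, 47.9, -52.5])
[0.5629 0.1232 0.0203] 0.5029551454352293 [-0.4 -0.2 -0.6]
```

View pics/s21.png

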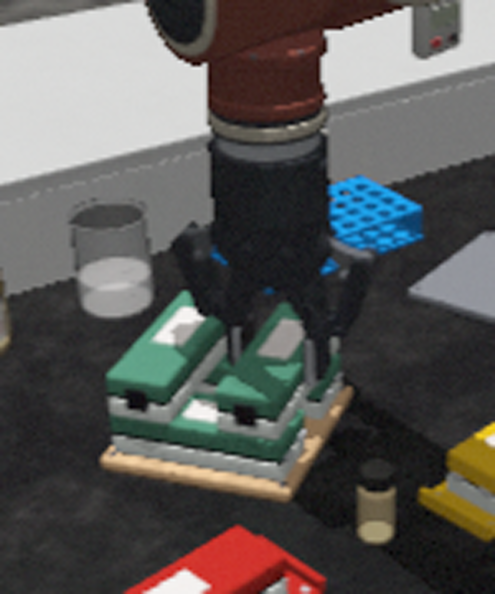

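View pics/w21.png

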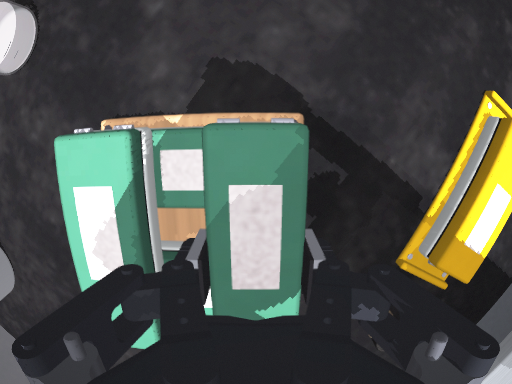

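```bash
python3 - <<'E'
from h import *
import pickle
s,c=pickle.load(open('pics/w21.pkl','rb'))
a=np.radians(-52.4);u=np.array([np.cos(a),np.sin(a)]);v=np.array([-u[1],u[0]])
for p,z in (((56,139),.074),((140,130),.074),((205,126),.076),((306,126),.076)):
    q=onplane(c,p,z,True)[:2]*1000; print(q.round(0),(q@u).round(1),(q@v).round(1))
print(np.array([562.3,123.2])@np.c_[u,v])
E
```

```text
[674. 133.] 305.6 615.4
[638. 105.] 306.6 569.6
[616.  87.] 307.2 540.9
[584.  62.] 307.2 500.7
[245.4745416  520.67435065]
```

step_arm(deltas=[[0,0.0015,0.001,0,0,0,1],[0,0.0015,0.002,0,0,0,1],[0,0.0015,0.003,0,0,0,1],[0,0.0015,0.003,0,0,0,1],[0,0.0015,0.003,0,0,0,1]])

```text
time: 35.15
tool_pos: [0.5614, 0.1221, 0.0185]
tool_rot: [0.0, 0.897, -0.442, -0.0]
contact_force: [-5.4, -0.8, 10.5]
gripper_width: 0.503
```

step_arm(deltas=[[0,0,0,0,0,0,-0.4],[0,0,0,0,0,0,-0.4],[0,0,0,0,0,0,-0.4],[0,0,0,0,0,0,-0.4],[0,0,-0.02,0,0,0,-0.4],[0,0,-0.06,0,0,0,-0.4],[0,0,-0.11,0,0,0,-0.5],[0,0,-0.16,0,0,0,-0.5],[0,0,-0.21,0,0,0,-0.5],[0,0,-0.24,0,0,0,-0.5],[0,0,-0.24,0,0,0,-0.5],[0,0,-0.24,0,0,0,-0.5]])

```text
time: 36.35
tool_pos: [0.5614, 0.1222, 0.257]
tool_rot: [-0.0, 0.897, -0.442, 0.001]
contact_force: [-0.5, 0.2, 0.2]
gripper_width: 0.753
```

```bash
python3 look.py w22; python3 meas.py w22 .074 green 500; python3 - <<'E'
from h import *
from plant import manip
im=np.load('pics/w22.npy')
cv2.imwrite('pics/w22z.png',cv2.resize(im[80:280,140:340,::-1],None,fx=3,fy=3,interpolation=cv2.INTER_CUBIC))
cv2.imwrite('pics/s22.png',manip.grab_frame('scene')[:,:,::-1])
E
```

```text
36.35 [0.56144491 0.12222464 0.25699259] [-3.52050960e-04  8.97210653e-01 -4.41602325e-01  5.54173363e-04] [ 0.08 -0.1   1.67  0.    1.57  2.57] 0.7534453035535954
green [243. 166.] 4762.5 (0.074, [573.6, 131.0, 122.7, 72.3, -52.2])
green [194. 167.] 3252.5 (0.074, [622.1, 168.9, 122.8, 45.0, -52.4])
```

View pics/w22z.png

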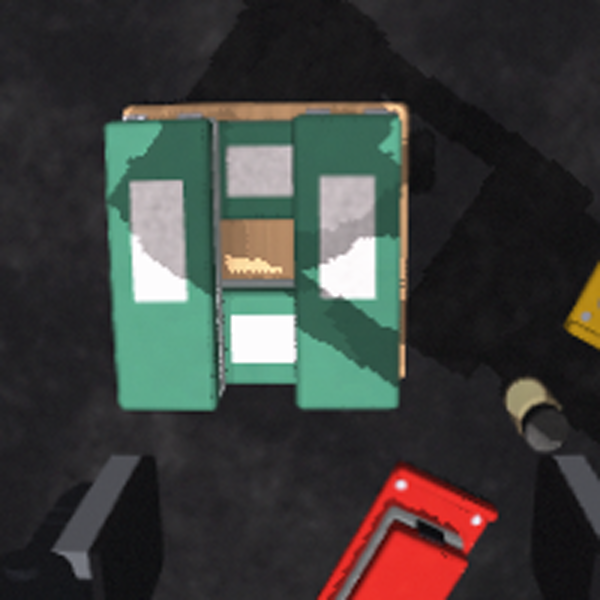

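View pics/s22.png

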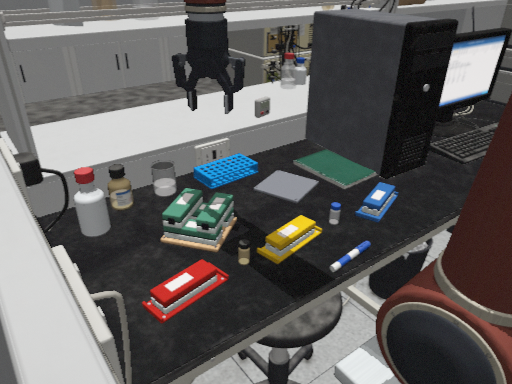

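```bash
python3 - <<'E'
from h import *
from plant import manip
import pickle
s,c=pickle.load(open('pics/w22.pkl','rb'))
a=np.radians(-52.4);u=np.array([np.cos(a),np.sin(a)]);v=np.array([-u[1],u[0]])
def m(cs): 
    P=np.array([onplane(c,(140+x/3,80+y/3),.074,True)[:2]*1000 for x,y in cs]); e=P[3]-P[0]; print(np.linalg.norm(e).round(1),np.linalg.norm(P[1]-P[0]).round(1),np.degrees(np.arctan2(*-e[::-1])).round(1)); return P.mean(0)
g=m([(295,116),(406,112),(399,408),(297,410)]);e=m([(106,123),(212,118),(216,409),(120,410)])
d=g-e;print(g,e,'sep x',-(d@v),'y',d@u)
im=manip.grab_frame('top'); c=manip.get_calibration('top')
for col,z in (('red',.005),('yellow',.005),('blue',.005),('green',.074)):
    for b in blobs(im,col,30):
        print(col,b[:,0].mean(0).round(0),rect(c,b,z))
cv2.imwrite('pics/topend.png',cv2.resize(im[100:260,110:400,::-1],None,fx=2.7,fy=2.7,interpolation=cv2.INTER_CUBIC))
E
```

```text
122.7 44.0 -52.7
122.7 43.9 -52.7
[560.43507526 121.05096356] [621.17686857 169.05095342] sep x 77.41205544309523 y 0.9685834105606684
red [200. 323.] [157.  124.7 354.7  68.9   3.1]
red [196. 244.] [383.7 152.9 121.6  43.1   2.4]
red [137. 232.] [ 4.128e+02  3.273e+02  5.970e+01  5.780e+01 -1.000e-01]
red [143. 356.] [ 68.1 296.5 172.5  28.8   1.9]
red [121. 111.] [787.9 390.3  50.5  45.1  89.9]
red [156. 154.] [651.1 272.5 124.8  36.3  86.4]
red [137. 121.] [753.2 344.7  54.2  28.7 -22.8]
red [143. 216.] [461.  308.6  42.2  24.1   1.8]
red [142. 305.] [201.8 304.3  83.2  15.7   5.5]
red [185. 153.] [652.5 188.5  24.6  21.9 -89. ]
yellow [245. 225.] [433.7   5.3 167.5  67.8 -79.6]
blue [265. 106.] [804.6 -60.5 183.9 114.2 -87. ]
blue [340. 228.] [ 424.4 -283.1  170.    69.   -69.9]
blue [281. 264.] [ 318.9 -105.6   44.    23.2  -83.1]
blue [293. 224.] [ 435.6 -140.5   30.1   24.1   -0.8]
blue [257. 266.] [310.  -31.6  29.7  20.5  89.9]
green [359. 157.] [ 626.6 -329.7  201.8  137.7    2.1]
green [216. 173.] [577.2  84.6  65.5  39.5  -9.9]
green [189. 189.] [531.6 166.3  38.   20.7   6.1]
green [172. 171.] [585.7 213.7  44.4  14.2  63.3]
```

View pics/topend.png

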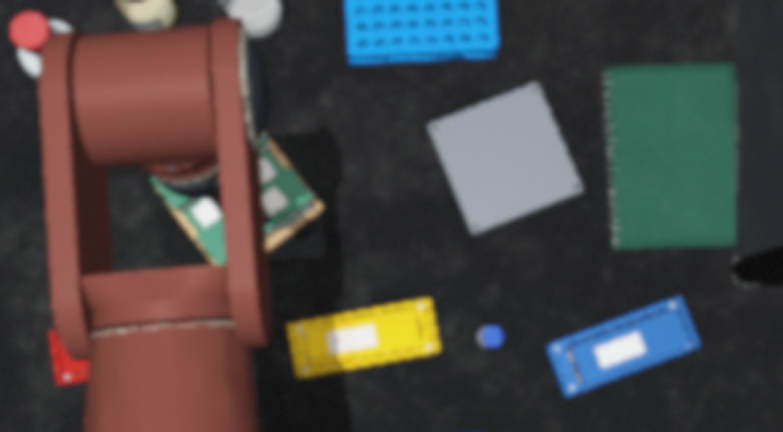

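```bash
python3 -c "
from plant import manip
print(manip.state()['time']); print(manip.job_done())"
```

```text
36.5
the job is handed in; nothing more can be done
None
```

All four cases are placed, and I handed the job in at 36.5 s of the 125 s allowed. The hand-in reports no verdict, so the results below are from my own last pictures.

| Case | Where it lies | Measured against target |
|---|---|---|
| Yellow | its tray | within about 1 mm of the middle |
| Blue | its tray | within about 1 mm of the middle |
| Red | its tray | about 4 mm off the middle lengthwise, against a 10 mm limit; left as it is |
| Green | empty half of the pile's upper layer | 77.4 mm from the fixed case (should be 76), about 1 mm off lengthwise, parallel, label towards the same end |

- **Vials:** both are still standing. The clear one measured in exactly the same place in the top view at the end. The amber one was hidden from the top camera then, but in the scene picture it stands where it did at the start.
- **Tool offset disagreed with the description:** the fingertips sit about 32 mm behind the reported tool point at a 44 mm opening, not 8 mm ahead of it. My first grasp closed on air above the yellow lid and moved nothing. I measured the offset in the scene and wrist views and used it for every grasp after that.
- **Forces:** lowering the cases gave contact of about 13 N at most, and the gripper was clear of everything at hand-in.

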